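# Clamp the wool comb on its bench bed

### The job

Take the T-headed clamp stud from its wooden rest, drop its head into the T-slot of the bed ahead of the comb's forked foot, and slide it along into the fork, pushing the comb back with the stud until it is pressed firmly home against its stop block, without forcing anything. Then turn the stud a quarter turn so its head locks crosswise under the slot's lips, and let go, leaving it upright in the bottom of the fork with the comb still at the stop. Leave the bobbin, the darning egg and the other things on the table alone.

Things in the scene. Friction and masses are not known exactly. Their poses are not given: they have to be found in the camera images.
- stud: Clamp stud, upright in its rest. Steel T-head 28 (x) x 14 (y) x 7 mm high at the bottom, round stem 9 dia, steel collar 22 dia at 26 to 30 mm height, pale wooden handle bar 52 (x) x 14 (y) at 38 to 64 mm height, in line with the head. 0.10 to 0.19 kg. Origin: centre of the head's underside; z up the stem, x along head and handle. A half turn about z looks the same.
- rest: Small dark wooden tray the stud stands in, fixed: 52 (x) x 38 (y) x 20 mm high; pocket 40 x 26 mm, floor about 6 mm above the table. Origin: centre of its underside. The stud stands loosely in it, its x within about 0.1 rad of the rest's x.
- bed: Fixed bed: pale wooden board 340 (x) x 120 (y) x 22 mm high with an aluminium T-slot along the middle of its top, and near its +x end a dark wooden stop block across it, behind the comb; the block was set by hand, anywhere within 22 mm, its place is not given, and it holds fast. Origin: centre of its underside, on the table; x along the slot towards comb and stop, z up.
- slot (a point): Middle of the T-slot, at the level of the bed's top (22 mm above the table), axes as the bed's. The slot's mouth is 17 mm wide, between lips 6 mm thick; below them the channel is 32 mm wide and 10 mm high, its floor 6 mm above the table. So the 14 mm wide head goes in only lengthwise and can turn inside. Closed at both ends.
- comb: The comb; this is its steel forked foot, 50 wide, 6 thick, 22.5 to 28.5 mm above the table. Origin: where the stem's axis lies when home in the bottom of the notch, at the foot's underside; axes as the bed's. The notch is 12 mm wide, open towards -x; its flared tips reach 30 mm before the origin. The head cannot drop through it, but has room in the slot 50 to 100 mm before the origin. A push over 25 N would bend it.
- comb_front (a point): Foot of the front face of the comb's wooden block, 81 mm beyond (+x of) the comb's origin; the block is 30 mm high, 52 deep, its tines 17 mm farther back stand 85 mm above the bed's top. The comb slides along the bed's x with a drag of about 3 N (up to 9 N if the head rubs in the slot) and stays where left. At its stop block, 20 to 45 mm on, resistance rises steeply; a push of 8 to 15 N seats it.
- bobbin: Bystander: empty turned wooden bobbin, 40 dia x 60 high, standing loose on the table.
- egg: Bystander: dark wooden darning egg, 56 dia x 64 high, standing, loose.

How it is judged (in metres and radians):
On the way, in this order (a step that is already met when the one before it is completed fails the run):
1. the stud's head is down inside the slot, lengthwise, ahead of the fork (z of stud in the frame of bed below 0.0095 m and y of stud in the frame of bed between -0.008 and 0.008 m and x of stud in the frame of bed above -0.165 m and x of stud in the frame of comb below -0.02 m and angle between the x axis of stud and the x axis of bed, either way round below 0.3 rad and angle between stud's own z axis and vertical below 0.2 rad), for 0.1 s.
2. with its head still lengthwise, the stud presses the comb's foot with more than 5 N while the comb is at its stop (within 1.5 mm: 0.045 m of slide is home) (value of joint comb above 0.0435 m and contact force between stud and comb above 5 N and z of stud in the frame of bed below 0.012 m and angle between the x axis of stud and the x axis of bed, either way round below 0.35 rad), for 0.15 s.
At the end, for the whole second after the job is handed in: The comb is within 2.5 mm of its stop; the stud stands in the fork's bottom (axis within 4 mm of the comb's origin), its head in the channel (underside less than 12 mm above the table), crosswise to the slot within 0.25 rad, upright within 0.12 rad, released and at rest (value of joint comb above 0.0425 m and horizontal distance between stud and comb below 0.004 m and z of stud in the frame of bed below 0.012 m and angle between the x axis of stud and the y axis of bed, either way round below 0.25 rad and angle between stud's own z axis and vertical below 0.12 rad and linear speed of stud below 0.02 m/s); the robot touches nothing.
It fails at once if the stud pushes the comb's foot with more than 25 N (contact force between stud and comb above 25 N).
It fails at once if the stud is pressed on the bed with more than 40 N (contact force between stud and bed above 40 N).
It fails at once if a bystander (the bobbin or the darning egg) is moved more than 30 mm (distance of any of bobbin, egg from where it was at the start of the episode above 0.03 m).
It also fails if it takes over 61 s, if anything falls off the work surface, if the arm or the gripper's body presses on something with over 40 N, if the wrist force passes 120 N, or if a joint passes its speed limit or range.

### The arm

A 6-joint arm with a two-finger parallel gripper is mounted at the origin on the work surface. World frame = base frame: x ahead of the robot, y to its left, z up, the work surface at z = 0. Lengths are in mm, angles in rad, forces in N, time in s.
With the tool pointing down it reaches from about 350 to 925 mm from the base axis. Payload 6.4 kg.
Tool frame: the origin (TCP) lies at the very end of the fingers, on their centre line; the grasp point (between the pads) lies 19 mm behind it (bot.grip_depth is the distance from the TCP to the grasp point, in mm); y points along the fingers, z is the direction in which the jaws open and shut, and the axes are right-handed (so a half turn about y gives the same grasp; the last joint's range is limited). The gripper opens to 85 mm and grips with 20 to 120 N. Pads are 22 mm wide; open, the fingers measure 114 mm over their backs; the gripper's body (76 mm by 85 mm) begins 54 mm behind the grasp point. The pads swing forward as they close: fully open they stand 13 mm farther back than shut.
Start: joints at [1.134, 0.245, 1.558, -0, 1.339, -0.174], TCP at [168.857, 627.695, 231.29] pointing down, gripper open.
Joint ranges: [-3.13, 3.13], [-1.02, 2.26], [0.13, 2.54], [-0.95, 4.09], [0.21, 2.88], [-2.74, 2.74]. Speed limits (rad/s): [2.57, 2.57, 3.14, 3.14, 3.14, 3.14].

### API

Orientations are given as a rotation vector (axis times angle).
In Python, from bench import bot gives the robot as it stands.
- The arm moves only by the shell command python3 -m jog 'ROWS' [OPENING] [FORCE]. ROWS is text: rows parted by semicolons, each of 6 numbers parted by spaces: the shift along the tool's x, y, z in mm, then the turn, a rotation vector about the tool's x, y, z in degrees. In form: dx dy dz ax ay az; .... A call has exactly 8 rows; each row is the pose to reach, as a shift and turn from the pose commanded when the call began, along the tool's axes at that moment; what a row does not reach only later rows make up. A row lasts 1/12 s, in which the tool goes at most 41.7 mm and 7.16 degrees, less where a joint would pass 70% of its speed; a pose out of reach is approached as far as the arm can. A call with a gripper value outside its range is refused whole. OPENING is the opening, from 0 (shut) to 1 (fully open), set as the call begins (- or left out, the last holds). The fingers move at their own pace and stop on an object; FORCE is the grip in N (left out, the last holds). Time passes only in rows, so rows that repeat a pose let the fingers close, or fill a call up. It gives the time, the measured TCP pose, the force and the opening at its end, in the units of the state.
- bot.get_obs(): the state, without advancing time (a new reading comes with each control period).
- bot.camera(name): name is "scene" or "top" or "wrist"; returns a dict with "frame" (480x640x3 uint8, red, green, blue), "depth" (480x640 float32, mm along the optical axis (not along the pixel's ray), 0 where there is no reading), "K" (3x3 intrinsics, pixels), "camera_from_world" (4x4, takes a point from world to camera coordinates). Camera axes: x right, y down, z forward; pixel columns grow to the right and rows downward; lengths in mm; the calibration is good to about 2 mm. A picture is of the moment at which its call begins.
- bot.sign_off(): hands the job in, once; it reports no verdict.
The state is a dict: "time_s": time; "joints": joint angles; "joint_vel": joint speeds; "joint_torque": joint torques, N m; "position": TCP position; "ee_rot": TCP orientation; "contact_force": force on the tool from outside, world axes, zero at the start; "moment": the same for the moment, N m; "finger_gap": finger opening in mm.
Only numpy, scipy, OpenCV 4.12 (cv2) and the standard library are available. Lean on these libraries where they do the work, as an engineer would, in place of code of your own. Each camera call takes 0.05 s, during which the arm holds its last target.

## Working session

There is one attempt and no reset: what is moved stays moved. The work goes in short steps, Python scripts to look and compute and a shell command to move; the robot and the scene stay as the last step left them, time stands still between calls to the robot, and variables do not carry over. Pictures are saved under pics/ and viewed, and the job is handed in when it is done.

```bash
ls; mkdir -p pics; cat > h.py <<'E'
import numpy as np, cv2
from scipy.spatial.transform import Rotation as R
from bench import bot
def snap(n,f):
    c=bot.camera(n); cv2.imwrite(f'pics/{f}.png',c['frame'][:,:,::-1]); np.savez(f'pics/{f}.npz',**c); return c
def cast(c,u,v,z):
    K=np.array(c['K']);T=np.array(c['camera_from_world']);Ti=np.linalg.inv(T)
    d=Ti[:3,:3]@np.linalg.inv(K)@[u,v,1]; o=Ti[:3,3]; return o+d*(z-o[2])/d[2]
def proj(c,p):
    T=np.array(c['camera_from_world']);q=T[:3,:3]@p+T[:3,3];q=np.array(c['K'])@q;return q[:2]/q[2]
def cloud(c):
    K=np.array(c['K']);Ti=np.linalg.inv(np.array(c['camera_from_world']))
    v,u=np.mgrid[0:480,0:640];d=c['depth'];P=np.stack([(u-K[0,2])/K[0,0]*d,(v-K[1,2])/K[1,1]*d,d],-1)
    return P@Ti[:3,:3].T+Ti[:3,3]
E
python3 - <<'E'
from h import *
for n in ['scene','top','wrist']: c=snap(n,n+'0'); print(n,np.linalg.inv(c['camera_from_world'])[:3,3].round(),c['K'][0,0])
o=bot.get_obs();print(o); print(R.from_rotvec(o['ee_rot']).as_matrix().round(3))
E
```

```text
pics
scene [1068. -407.  792.] 569.1347763874516
top [332.  26. 979.] 434.00021683016007
wrist [101. 646. 372.] 366.73510674918487
{'time_s': 0.15, 'joints': array([ 1.13387006e+00,  2.45654628e-01,  1.55872590e+00, -2.23348778e-05,
        1.33872864e+00, -1.74082678e-01]), 'joint_vel': array([-0.00028222, -0.0023908 , -0.00337135, -0.00078175,  0.00082386,
        0.00157697]), 'joint_torque': array([ 1.84039486e-04, -4.29983926e+01, -3.26553869e+01, -1.21066960e-04,
        3.50146387e-03, -2.88771098e-06]), 'position': array([168.6916026 , 627.28239312, 230.43720506]), 'ee_rot': array([-1.56238541,  0.20670939, -0.20602371]), 'contact_force': array([0.69421742, 0.14017693, 0.18156233]), 'moment': array([ 0.01085736, -0.00989235,  0.02338408]), 'finger_gap': 85.28686200969271}
[[ 0.966 -0.001  0.26 ]
 [-0.26  -0.001  0.966]
 [-0.    -1.    -0.001]]
```

View pics/top0.png

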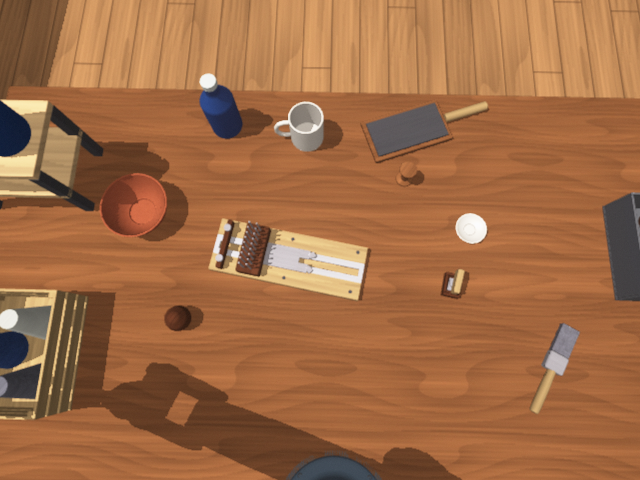

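View pics/scene0.png

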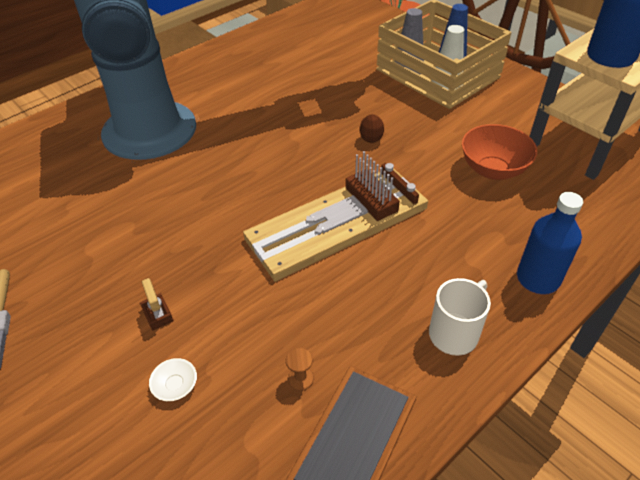

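View pics/wrist0.png

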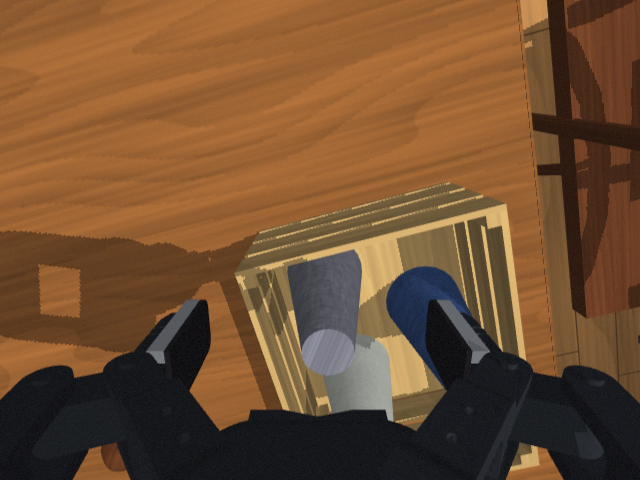

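The top view shows the stud in its rest near (456,283). The bed runs from (360,280) to (220,245), with the comb at its left end. The bobbin is at (407,174) and the egg at (178,318).

```bash
python3 - <<'E'
from h import *
c=dict(np.load('pics/top0.npz')); f=c['frame']
a=cv2.resize(f[210:310,200:380],None,fx=4.4,fy=4.4,interpolation=cv2.INTER_CUBIC)
b=cv2.resize(f[258:308,430:480],None,fx=3.2,fy=3.2,interpolation=cv2.INTER_CUBIC)
a[:160,640-8:640+152]=b[:160,:160]
cv2.imwrite('pics/z1.png',a[:,:,::-1])
s=dict(np.load('pics/scene0.npz'));f=s['frame']
a=cv2.resize(f[140:290,230:440],None,fx=3.8,fy=3.8,interpolation=cv2.INTER_CUBIC)
b=cv2.resize(f[270:335,130:185],None,fx=3.8,fy=3.8,interpolation=cv2.INTER_CUBIC)
a[:b.shape[0],:b.shape[1]]=b
cv2.imwrite('pics/z2.png',a[:,:,::-1])
for n,c in (('top',c),('scene',s)):
    P=cloud(c); hsv=cv2.cvtColor(c['frame'],cv2.COLOR_RGB2HSV)
    z=P[...,2]; x,y=P[...,0],P[...,1]
    print(n, np.median(z[(abs(x-332)<300)&(abs(y)<300)&(c['depth']>0)]))
    m=((z>17)&(z<28)&(c['depth']>0)&(x>250)&(x<700)&(y>-100)&(y<400)).astype(np.uint8)
    nn,l,st,ce=cv2.connectedComponentsWithStats(m)
    for i in np.argsort(-st[1:,4])[:4]+1:
        q=P[l==i][:,:2].astype(np.float32); print(st[i],cv2.minAreaRect(q))
    # stud handle
    m=(z>60)&(z<76)&(c['depth']>0)&(x>200)&(x<600)&(y<-50)&(y>-450)
    m=m.astype(np.uint8);nn,l,st,ce=cv2.connectedComponentsWithStats(m)
    for i in np.argsort(-st[1:,4])[:4]+1:
        q=P[l==i]; print('h',st[i],q.mean(0),cv2.minAreaRect(q[:,:2].astype(np.float32)))
E
```

```text
top 0.31008228798918935
[ 208  218  159   82 4821] ((516.37451171875, 113.47682189941406), (341.2310791015625, 120.79094696044922), 79.63919830322266)
[229 220  18  25 284] ((572.5284423828125, 231.19833374023438), (32.41410827636719, 52.35069274902344), 79.73133087158203)
[295 258   8  12  23] ((501.0347900390625, 90.15655517578125), (24.922664642333984, 12.344408988952637), 23.703659057617188)
[272 246   5   6  10] ((534.2823486328125, 143.50384521484375), (2.9112257957458496, 14.132331848144531), 61.287193298339844)
h [452 268  12  25 183] [ 466.53791233 -251.25984012   68.89622326] ((467.46319580078125, -252.4806365966797), (14.527488708496094, 52.434173583984375), 73.93195343017578)
scene 0.8951187160433847
[ 243  182  185   94 5250] ((513.603759765625, 110.47761535644531), (341.9552307128906, 125.551025390625), 79.54383850097656)
[360 132  23   9  78] ((387.87030029296875, 330.3011474609375), (48.76822280883789, 20.69659996032715), 48.82050704956055)
[336 206  14  10  35] ((512.2977294921875, 122.19142150878906), (17.018455505371094, 30.28084945678711), 9.828039169311523)
[393 168  16  15  26] ((518.3247680664062, 281.5191955566406), (4.0283355712890625, 52.536041259765625), 79.91887664794922)
h [142 278  17  29 255] [ 469.76044404 -256.20082583   68.96944343] ((466.3530578613281, -255.3257598876953), (13.97000503540039, 51.89703369140625), 74.28533935546875)
```

View pics/z1.png

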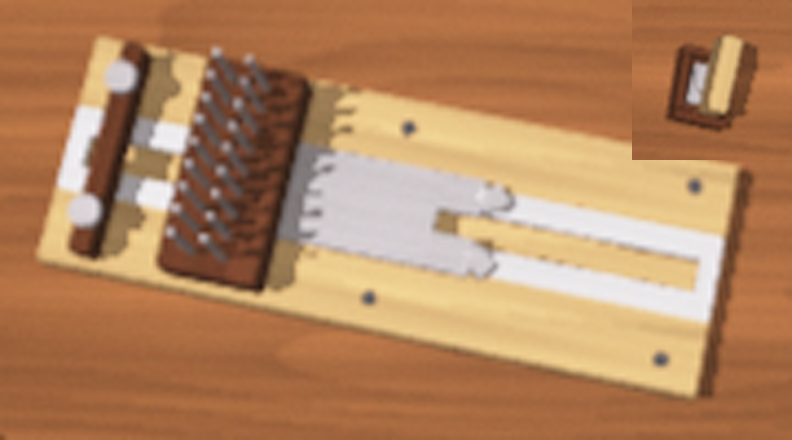

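View pics/z2.png

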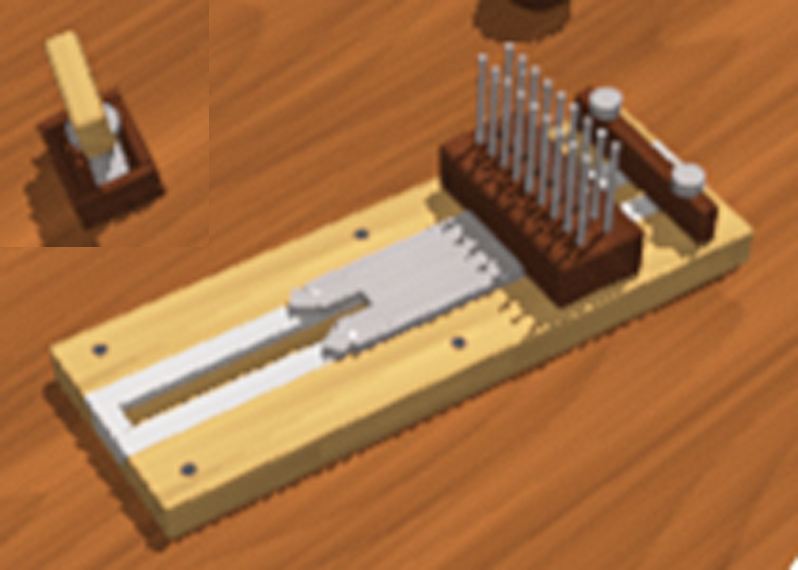

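```bash
cat >> h.py <<'E'
def jaw(o=None):
    o=o or bot.get_obs(); z=R.from_rotvec(o['ee_rot']).as_matrix()[:,2]; return np.degrees(np.arctan2(z[1],z[0]))
def plan(t,jy):
    o=bot.get_obs(); M=R.from_rotvec(o['ee_rot']).as_matrix(); d=M.T@(np.array(t,float)-o['position'])
    w=(jy-jaw(o)+180)%360-180
    tgt=R.from_matrix(np.column_stack([[np.sin(np.radians(jy)),-np.cos(np.radians(jy)),0],[0,0,-1],[np.cos(np.radians(jy)),np.sin(np.radians(jy)),0]]))
    rv=(R.from_matrix(M).inv()*tgt).as_rotvec(degrees=True)
    print('t',o['time_s'],'pos',o['position'].round(1),'jaw',jaw(o).round(2),'q',o['joints'].round(2),'F',o['contact_force'].round(1),'gap',round(o['finger_gap'],1))
    print('shift',d.round(1),'turn',rv.round(2),'world yaw change',w.round(2))
E
python3 - <<'E'
from h import *
plan([467,-254,220],-15.9)
E
```

```text
t 0.15 pos [168.7 627.3 230.4] jaw 74.94 q [ 1.13  0.25  1.56 -0.    1.34 -0.17] F [0.7 0.1 0.2] gap 85.3
shift [ 517.    11.5 -773.5] turn [8.000e-02 9.084e+01 6.000e-02] world yaw change -90.84
```

```bash
python3 -m jog '32 0 -26 0 5 0;64 0 -53 0 10 0;96 0 -79 0 15 0;128 0 -106 0 20 0;160 0 -132 0 25 0;192 0 -159 0 30 0;224 0 -185 0 35 0;256 0 -212 0 40 0'; python3 -c "
from h import *
plan([480,187,230],-15.9)
plan([467,-254,220],-15.9)"
```

```text
time_s: 0.82
position: [361.5, 354.8, 231.2]
ee_rot: [-1.437, 0.752, -0.752]
contact_force: [1.0, 0.9, 0.3]
finger_gap: 85.3
t 0.8167 pos [361.5 354.8 231.2] jaw 34.72 q [ 0.55 -0.1   1.92  0.    1.32 -0.05] F [1.  0.9 0.3] gap 85.3
shift [205.5   1.2   1.9] turn [-0.   50.62 -0.  ] world yaw change -50.62
t 0.8167 pos [361.5 354.8 231.2] jaw 34.72 q [ 0.55 -0.1   1.92  0.    1.32 -0.05] F [1.  0.9 0.3] gap 85.3
shift [ 560.6   11.1 -260. ] turn [-0.   50.62 -0.  ] world yaw change -50.62
```

```bash
python3 -m jog '37 0 -17 0 6 0;74 0 -34 0 12 0;111 0 -51 0 18 0;148 0 -68 0 24 0;185 0 -85 0 30 0;222 0 -102 0 36 0;259 0 -119 0 42 0;296 0 -136 0 48 0'; python3 -c "
from h import *
plan([467,-254,220],-15.9)"
```

```text
time_s: 1.48
position: [418.6, 34.2, 231.3]
ee_rot: [-1.089, 1.378, -1.379]
contact_force: [1.6, -0.3, 0.8]
finger_gap: 85.3
t 1.4833 pos [418.6  34.2 231.3] jaw -13.35 q [-0.19 -0.33  2.12  0.    1.36  0.04] F [ 1.6 -0.3  0.8] gap 85.3
shift [269.3  11.4 113.6] turn [-0.03  2.55 -0.  ] world yaw change -2.55
```

```bash
python3 -c "
from h import *
c=snap('wrist','w_bed');print(np.linalg.inv(c['camera_from_world']).round(2))"; python3 -m jog '37 1 16 0 2 0;74 2 31 0 2.5 0;111 4 47 0 2.5 0;148 6 62 0 2.5 0;185 8 78 0 2.5 0;222 10 94 0 2.5 0;259 11 109 0 2.5 0;269 11 114 0 2.5 0';python3 -c "
from h import *
plan([467,-254,220],-15.9)
c=snap('wrist','w_stud')"
```

```text
[[ 9.7000e-01 -2.2000e-01 -6.0000e-02  4.3622e+02]
 [-2.3000e-01 -9.3000e-01 -2.7000e-01  1.0370e+02]
 [ 0.0000e+00  2.8000e-01 -9.6000e-01  3.7323e+02]
 [ 0.0000e+00  0.0000e+00  0.0000e+00  1.0000e+00]]
time_s: 2.2
position: [469.1, -256.2, 219.9]
ee_rot: [-1.067, 1.409, -1.41]
contact_force: [0.2, 0.0, 0.2]
finger_gap: 85.4
t 2.2 pos [ 469.1 -256.2  219.9] jaw -15.79 q [-0.71 -0.02  1.86 -0.    1.29 -0.44] F [0.2 0.  0.2] gap 85.4
shift [-1.6 -0.1 -2.6] turn [0.   0.11 0.07] world yaw change -0.11
```

View pics/w_bed.png

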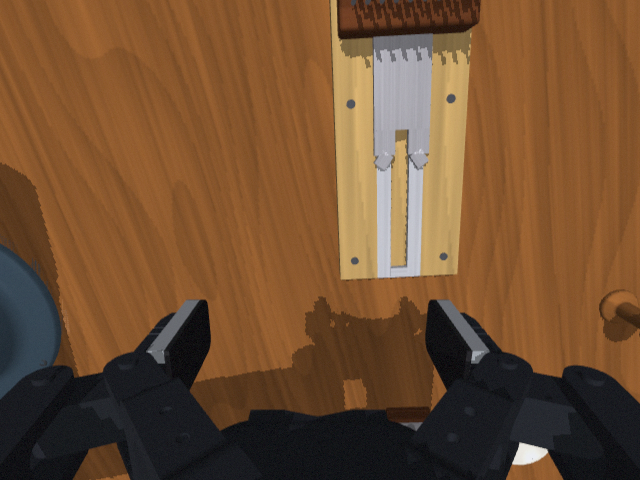

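View pics/w_stud.png

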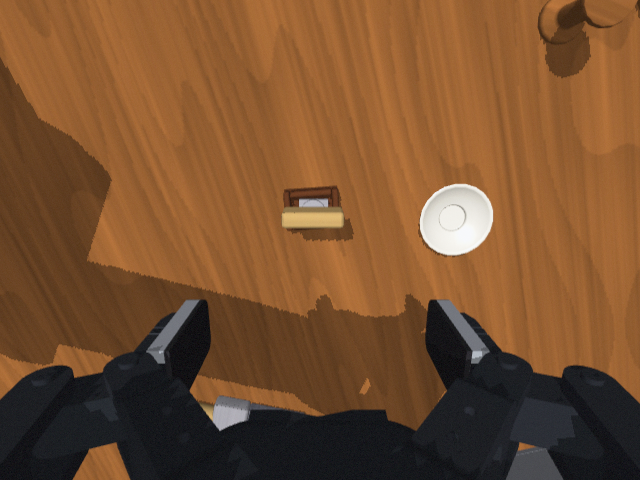

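The handle lies along the image x axis at (283–343, 218), so it is parallel to the jaw axis. The jaw has to turn 90° to grip it. In the bed view the slot mouth runs from (400,267) to (403,130), and the fork tips are near (385,160) and (418,158).

```bash
python3 - <<'E'
from h import *
def rect(c,mask,z):
    v,u=np.nonzero(mask); p=np.array([cast(c,a,b,z)[:2] for a,b in zip(u,v)],np.float32)
    return cv2.minAreaRect(p),p.mean(0)
for n in ['w_stud','top0','scene0']:
    c=dict(np.load(f'pics/{n}.npz'));P=cloud(c)
    m=(abs(P[...,2]-69)<3.0)&(abs(P[...,0]-467)<45)&(abs(P[...,1]+254)<45)&(c['depth']>0)
    print(n,m.sum(),rect(c,m,70), P[m].mean(0).round(1))
for n in ['w_bed','top0','scene0']:
    c=dict(np.load(f'pics/{n}.npz'));P=cloud(c)
    m=(abs(P[...,2]-22)<3)&(abs(P[...,0]-515)<120)&(abs(P[...,1]-112)<200)&(c['depth']>0)
    f=c['frame'].astype(int)
    # bed frame coordinates using provisional
    e=np.array([np.cos(np.radians(79.6)),np.sin(np.radians(79.6))]); q=np.array([-e[1],e[0]])
    print(n,'bed',cv2.minAreaRect(P[m][:,:2].astype(np.float32)))
    d=P[...,:2]-[515,112]; a=d@e; b=d@q
    # slot floor deep points
    m=(P[...,2]<14)&(P[...,2]>-2)&(abs(b)<20)&(a<0)&(a>-165)&(c['depth']>0)
    print(' floor',m.sum(), np.percentile(a[m],[1,99]).round(1),np.percentile(b[m],[2,50,98]).round(1), np.median(P[m][:,2]) if m.any() else 0)
    # foot white/grey & step profile along several stations
    for a0 in (-130,-100,-70):
        mm=(abs(a-a0)<6)&(c['depth']>0)&(abs(b)<30)
        o=np.argsort(b[mm]); print('  ',a0,[(int(x),int(z)) for x,z in list(zip(b[mm][o],P[mm][o][:,2]))[::max(1,mm.sum()//18)]])
E
python3 -m jog '-1.6 0 -2.6 0 7 0;-1.6 0 -2.6 0 14 0;-1.6 0 -2.6 0 21 0;-1.6 0 -2.6 0 28 0;-1.6 0 -2.6 0 35 0;-1.6 0 -2.6 0 42 0;-1.6 0 -2.6 0 49 0;-1.6 0 -2.6 0 56 0'
```

```text
w_stud 1023 (((466.6657409667969, -252.21133422851562), (13.392958641052246, 50.804996490478516), 74.13046264648438), array([ 466.70267, -252.33035], dtype=float32)) [ 466.6 -252.6   68.8]
top0 149 (((467.0724792480469, -251.7744598388672), (14.449494361877441, 51.9424934387207), 73.61558532714844), array([ 466.31927, -251.5138 ], dtype=float32)) [ 466.4 -251.7   69.4]
scene0 217 (((467.5939025878906, -255.5949249267578), (13.868170738220215, 53.76646423339844), 74.22262573242188), array([ 467.9107 , -255.65326], dtype=float32)) [ 467.6 -255.6   69.6]
w_bed bed ((507.5303039550781, 69.49136352539062), (253.13279724121094, 120.58296966552734), 79.49070739746094)
 floor 2041 [-161.4  -25.4] [-10.5  -3.1   4.8] 5.2172337542974105
   -130 [(-29, 21), (-26, 21), (-23, 20), (-20, 20), (-17, 21), (-13, 20), (-10, 21), (-8, 5), (-7, 5), (-3, 4), (0, 5), (2, 5), (9, 22), (12, 21), (15, 21), (18, 21), (21, 22), (25, 21), (28, 21)]
   -100 [(-29, 22), (-10, 19), (8, 21), (11, 300), (12, 299), (13, 300), (14, 301), (15, 299), (16, 300), (17, 299), (18, 298), (18, 300), (19, 297), (21, 297), (22,
[... 1305 characters left out ...]
, 20), (-15, 21), (-12, 21), (-10, 20), (4, 7), (8, 6), (9, 16), (10, 18), (11, 21), (13, 10), (14, 4), (16, 21), (18, 20), (19, 21), (23, 22), (26, 22)]
   -100 [(-29, 22), (-26, 20), (-24, 22), (-21, 21), (-18, 21), (-14, 21), (-12, 21), (-8, 23), (7, 7), (8, 20), (9, 6), (11, 21), (12, 6), (14, 7), (15, 4), (17, 3), (19, 23), (22, 20), (25, 22), (29, 19)]
   -70 [(-29, 20), (-25, 21), (-22, 22), (-19, 21), (-16, 23), (-14, 23), (-10, 25), (-8, 22), (7, 19), (9, 26), (10, 21), (12, 23), (13, 4), (14, 24), (16, 20), (17, 3), (20, 21), (23, 22), (27, 21), (29, 20)]
time_s: 2.92
position: [467.0, -247.8, 220.1]
ee_rot: [-0.328, 2.051, -2.049]
contact_force: [-0.6, -0.1, -0.1]
finger_gap: 85.5
```

```bash
python3 -m jog '0 0 0 0 7 0;0 0 0 0 14 0;0 0 0 0 21 0;0 0 0 0 28 0;0 0 0 0 34 0;0 0 0 0 34 0;0 0 0 0 34 0;0 0 0 0 34 0';python3 -c "
from h import *
plan([467,-252.5,125],-106)
c=snap('wrist','w_stud2')"
```

```text
time_s: 3.58
position: [467.1, -248.7, 220.2]
ee_rot: [-0.281, -2.078, 2.078]
contact_force: [0.4, 0.9, -0.5]
finger_gap: 85.6
t 3.5833 pos [ 467.1 -248.7  220.2] jaw -105.39 q [-0.7  -0.03  1.88  0.    1.3   1.14] F [ 0.4  0.9 -0.5] gap 85.6
shift [-0.9 95.2  3.7] turn [0.01 0.61 0.01] world yaw change -0.61
```

View pics/w_stud2.png

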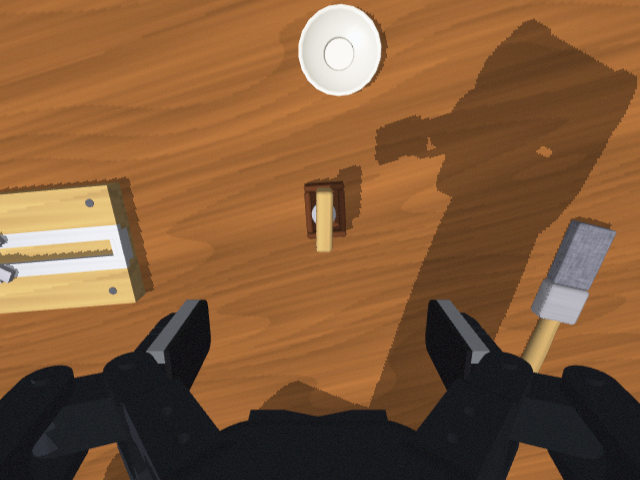

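The handle is at (324, 190–250), vertical in the image, and now lies across the jaws.

```bash
python3 - <<'E'
from h import *
c=dict(np.load('pics/w_stud2.npz'));P=cloud(c)
m=(abs(P[...,2]-69)<3.0)&(abs(P[...,0]-467)<45)&(abs(P[...,1]+254)<45)&(c['depth']>0)
v,u=np.nonzero(m); p=np.array([cast(c,a,b,70)[:2] for a,b in zip(u,v)],np.float32);print(cv2.minAreaRect(p))
plan([467,-252.5,60],-106)
E
python3 -m jog '-1 35 4 0 .6 0;-1 70 4 0 .6 0;-1 95 4 0 .6 0;-1 95 4 0 .6 0;-1 95 4 0 .6 0;-1 95 4 0 .6 0;-1 95 4 0 .6 0;-1 95 4 0 .6 0'
python3 -c "
from h import *
c=snap('wrist','w_stud3')
plan([467,-252.5,38],-106)"
```

```text
((467.9397888183594, -253.88185119628906), (13.298975944519043, 51.25410842895508), 74.47117614746094)
t 3.6333 pos [ 467.1 -248.9  220.3] jaw -105.42 q [-0.7  -0.03  1.88  0.    1.3   1.14] F [ 0.1 -0.5 -0. ] gap 85.4
shift [ -0.8 160.3   3.5] turn [0.01 0.58 0.01] world yaw change -0.58
time_s: 4.3
position: [468.2, -254.5, 127.6]
ee_rot: [-0.297, -2.07, 2.074]
contact_force: [-0.2, 0.7, -1.1]
finger_gap: 85.3
t 4.35 pos [ 468.  -254.3  127.2] jaw -106.14 q [-0.71  0.09  1.94 -0.    1.11  1.14] F [-0.4  0.3  0.9] gap 85.2
shift [ 1.8 89.2 -1.6] turn [-0.08 -0.14 -0.18] world yaw change 0.14
```

View pics/w_stud3.png

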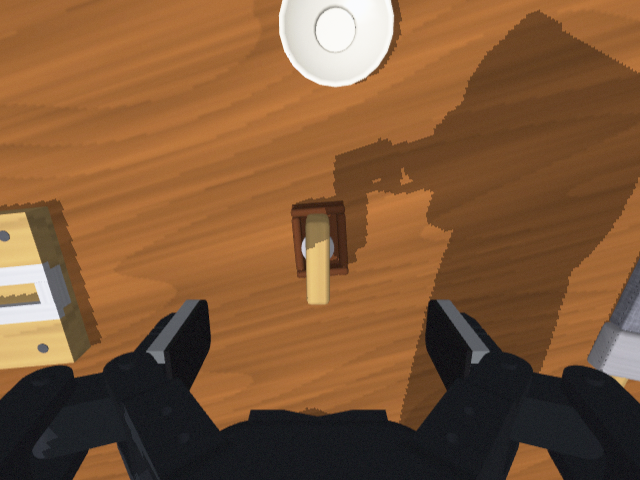

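```bash
python3 -m jog '1 30 -.5 0 0 0;1 55 -.5 0 0 0;1 75 -.5 0 0 0;1 85 -.5 0 0 0;1 89 -.5 0 0 0;1 89 -.5 0 0 0;1 89 -.5 0 0 0;1 89 -.5 0 0 0'
python3 -c "
from h import *
c=snap('wrist','w_stud4')
plan([467.3,-253.2,38],-106)"
```

```text
time_s: 5.02
position: [467.3, -253.7, 37.9]
ee_rot: [-0.297, -2.07, 2.073]
contact_force: [-0.5, 0.4, 0.6]
finger_gap: 85.2
t 5.0667 pos [ 467.2 -253.6   37.8] jaw -106.15 q [-0.71  0.24  1.96  0.    0.94  1.14] F [-0.1 -0.4  0.2] gap 85.3
shift [-0.  -0.2 -0.4] turn [-0.07 -0.15 -0.15] world yaw change 0.15
```

View pics/w_stud4.png

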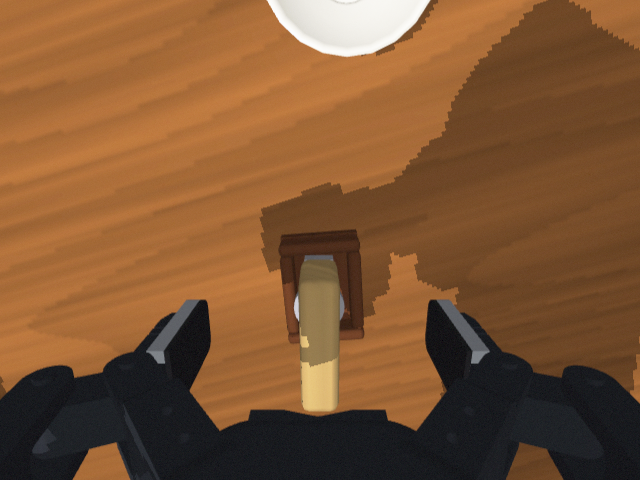

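```bash
for i in 1; do python3 -m jog '0 0 0 0 0 0;0 0 0 0 0 0;0 0 0 0 0 0;0 0 0 0 0 0;0 0 0 0 0 0;0 0 0 0 0 0;0 0 0 0 0 0;0 0 0 0 0 0' 0 60; done
python3 -c "
from h import *
c=snap('wrist','w_stud5')
plan([467.3,-253.2,38],-106)"
```

```text
time_s: 5.73
position: [466.4, -253.0, 36.5]
ee_rot: [-0.294, -2.07, 2.071]
contact_force: [-0.0, -0.7, 1.4]
finger_gap: 13.2
t 5.7833 pos [ 466.4 -253.    36.5] jaw -106.16 q [-0.71  0.24  1.97 -0.    0.94  1.14] F [ 0.3 -0.2  1.4] gap 13.3
shift [-0.9 -1.5 -0.1] turn [-0.02 -0.16 -0.03] world yaw change 0.16
```

View pics/w_stud5.png

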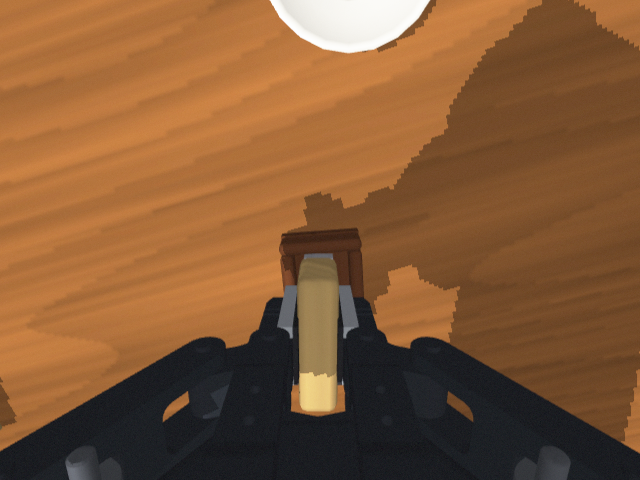

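```bash
python3 - <<'E'
from h import *
c=dict(np.load('pics/w_bed.npz'));
cv2.imwrite('pics/z3.png',cv2.resize(c['frame'][110:290,330:480],None,fx=3.3,fy=3.3,interpolation=cv2.INTER_CUBIC)[:,:,::-1])
e=np.array([np.cos(np.radians(79.55)),np.sin(np.radians(79.55))]); q=np.array([-e[1],e[0]])
f=lambda u,v,z:(lambda d:(round(d@e,1),round(d@q,1)))(cast(c,u,v,z)[:2]-[515,112])
for n,u,v,z in [('notchbot',401,130,28.5),('tipL',385,168,27),('tipR',418,167,27),('mouth near end',400,267,22)]: print(n,f(u,v,z))
# edges of mouth: row scan of depth/brightness
hsv=cv2.cvtColor(c['frame'],cv2.COLOR_RGB2HSV)
for v in (260,245,230,215,200,190):
    s=hsv[v,330:480,1]<70; u=np.nonzero(s)[0]+330; g=np.nonzero(np.diff(u)>3)[0]
    print(v,u[0],u[-1],[(u[i],u[i+1]) for i in g],[ (f(u[0]-.5,v,22)[1],f(u[-1]+.5,v,22)[1])]+[(f(u[i]+.5,v,22),f(u[i+1]-.5,v,22)) for i in g])
E
python3 -m jog '0 -30 0 0 0 0;0 -70 0 0 0 0;0 -110 0 0 0 0;0 -110 0 0 0 0;0 -110 0 0 0 0;0 -110 0 0 0 0;0 -110 0 0 0 0;0 -110 0 0 0 0'
```

```text
notchbot (np.float64(-24.8), np.float64(0.5))
tipL (np.float64(-58.0), np.float64(14.6))
tipR (np.float64(-58.7), np.float64(-16.1))
mouth near end (np.float64(-159.1), np.float64(-1.5))
260 351 420 [(np.int64(358), np.int64(377)), (np.int64(390), np.int64(406))] [(np.float64(48.7), np.float64(-22.2)), ((np.float64(-149.3), np.float64(40.6)), (np.float64(-150.3), np.float64(22.4))), ((np.float64(-151.0), np.float64(8.2)), (np.float64(-151.8), np.float64(-7.0)))]
245 377 420 [(np.int64(390), np.int64(406))] [(np.float64(22.3), np.float64(-21.8)), ((np.float64(-135.1), np.float64(8.3)), (np.float64(-135.8), np.float64(-6.8)))]
230 377 421 [(np.int64(390), np.int64(407))] [(np.float64(22.2), np.float64(-22.4)), ((np.float64(-119.5), np.float64(8.3)), (np.float64(-120.3), np.float64(-7.5)))]
215 377 421 [(np.int64(390), np.int64(407))] [(np.float64(22.1), np.float64(-22.0)), ((np.float64(-104.3), np.float64(8.4)), (np.float64(-105.1), np.float64(-7.3)))]
200 377 422 [(np.int64(390), np.int64(407))] [(np.float64(22.0), np.float64(-22.5)), ((np.float64(-89.4), np.float64(8.4)), (np.float64(-90.2), np.float64(-7.0)))]
190 377 422 [(np.int64(390), np.int64(407))] [(np.float64(21.9), np.float64(-22.2)), ((np.float64(-79.7), np.float64(8.5)), (np.float64(-80.5), np.float64(-6.9)))]
time_s: 6.45
position: [465.1, -251.9, 144.1]
ee_rot: [-0.29, -2.071, 2.066]
contact_force: [0.3, 0.0, -1.0]
finger_gap: 13.3
```

View pics/z3.png

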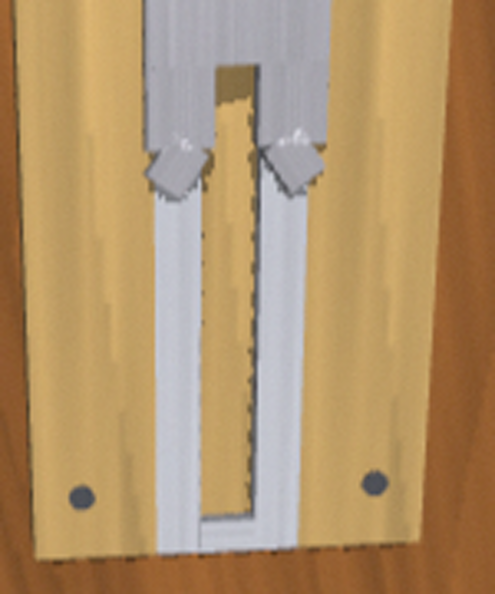

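```bash
python3 -c "
from h import *
plan([496.1,9.7,120],-10.45)"
```

```text
t 6.45 pos [ 465.1 -251.9  144.1] jaw -106.16 q [-0.71  0.06  1.93  0.    1.15  1.14] F [ 0.3  0.  -1. ] gap 13.3
shift [  42.9   24.7 -259.8] turn [ 2.600e-01 -9.571e+01  8.000e-02] world yaw change 95.71
```

```bash
python3 -m jog '3 0 -19 0 -7 0;6 0 -38 0 -14 0;9 0 -57 0 -21 0;12 0 -76 0 -28 0;15 2 -95 0 -35 0;18 4 -114 0 -42 0;21 6 -133 0 -49 0;24 8 -152 0 -56 0';python3 -c "
from h import *
plan([496.1,9.7,120],-10.45)"
```

```text
time_s: 7.12
position: [484.7, -98.9, 136.7]
ee_rot: [-0.666, 1.817, -1.814]
contact_force: [0.7, -0.4, -1.2]
finger_gap: 13.5
t 7.1167 pos [484.7 -98.9 136.7] jaw -49.82 q [-0.43 -0.01  2.02  0.    1.13  0.44] F [ 0.7 -0.4 -1.2] gap 13.5
shift [-78.8  16.8 -75.5] turn [ 1.600e-01 -3.937e+01  1.000e-02] world yaw change 39.37
```

```bash
python3 -m jog '-12 2 -12 0 -6 0;-24 4 -24 0 -12 0;-36 6 -36 0 -18 0;-48 8 -48 0 -24 0;-60 10 -60 0 -30 0;-72 14 -72 0 -36 0;-79 16 -76 0 -39.4 0;-79 16 -76 0 -39.4 0';python3 -m jog '0 0 0 0 0 0;0 0 0 0 0 0;0 0 0 0 0 0;0 0 0 0 0 0;0 0 0 0 0 0;0 0 0 0 0 0;0 0 0 0 0 0;0 0 0 0 0 0';python3 -c "
from h import *
plan([496.1,9.7,70],-10.45)
snap('wrist','w6')"
```

```text
time_s: 7.78
position: [496.3, 10.4, 120.4]
ee_rot: [-1.118, 1.347, -1.342]
contact_force: [-0.0, -0.5, -0.7]
finger_gap: 13.1
time_s: 8.45
position: [497.4, 8.7, 122.4]
ee_rot: [-1.114, 1.346, -1.346]
contact_force: [-1.0, -0.7, -1.7]
finger_gap: 13.3
t 8.45 pos [497.4   8.7 122.4] jaw -10.77 q [-0.21  0.02  2.02 -0.    1.1  -0.02] F [-1.  -0.7 -1.7] gap 13.3
shift [-0.7 52.4 -1.5] turn [-0.01 -0.32  0.  ] world yaw change 0.32
```

View pics/w6.png

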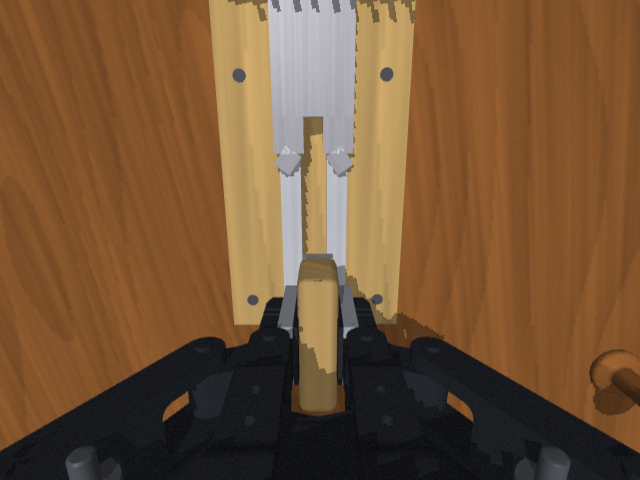

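The stud is held above the slot's near part. The fork is ahead of it, with its tips at (288,165) and (340,163) and the notch bottom at (313,117).

```bash
cat > bedchk.py <<'E'
import sys
from h import *
c=dict(np.load(f'pics/{sys.argv[1]}.npz'))
hsv=cv2.cvtColor(c['frame'],cv2.COLOR_RGB2HSV)
e=np.array([np.cos(np.radians(79.55)),np.sin(np.radians(79.55))]); q=np.array([-e[1],e[0]])
f=lambda u,v,z:(lambda d:(round(float(d@e),1),round(float(d@q),1)))(cast(c,u,v,z)[:2]-[515,112])
for v in map(int,sys.argv[2].split(',')):
    s=hsv[v,240:400,1]<70; u=np.nonzero(s)[0]+240; g=np.nonzero(np.diff(u)>3)[0]
    print(v,u[0],u[-1],[(int(u[i]),int(u[i+1])) for i in g],f(u[0]-.5,v,22),f(u[-1]+.5,v,22),[(f(u[i]+.5,v,22)[1],f(u[i+1]-.5,v,22)[1]) for i in g])
o=bot.get_obs(); d=o['position'][:2]-[515,112]; print('tcp a,b',d@e,d@q,o['position'][2])
P=cloud(c); z0=o['position'][2]+32
m=(abs(P[...,2]-z0)<4)&(c['depth']>0)&(hsv[...,1]>60)
m[:, :290]=0; m[:,350:]=0
x=P[m][:,:2]-[515,112]; print(m.sum()); print(cv2.minAreaRect(np.column_stack([x@e,x@q]).astype(np.float32)))
E
python3 bedchk.py w6 180,200,220,240
python3 -c "
from h import *
c=dict(np.load('pics/w6.npz'))
for u,v in [(313,117),(288,172),(341,171)]:
    e=np.array([np.cos(np.radians(79.55)),np.sin(np.radians(79.55))]);d=cast(c,u,v,28)[:2]-[515,112];print(d@e,d@[-e[1],e[0]])"
```

```text
180 280 346 [(301, 326)] (-63.4, 22.1) (-63.7, -21.9) [(7.7, -8.1)]
200 281 346 [(301, 327)] (-76.7, 21.9) (-77.0, -22.1) [(7.9, -8.8)]
220 282 346 [(301, 327)] (-90.4, 21.7) (-90.7, -22.3) [(8.2, -8.8)]
240 282 345 [(302, 326)] (-104.5, 22.2) (-104.8, -21.9) [(7.8, -8.1)]
tcp a,b -104.73542025693473 -1.4487980413327861 122.35108314469448
5310
((-104.63796997070312, -2.189666748046875), (15.578436851501465, 52.30535125732422), 88.05565643310547)
-24.46161536602059 -0.3817559655553082
-57.62828876566431 15.895222100610049
-57.23483340643156 -17.86931672901594
```

```bash
python3 -m jog '-.7 15 -1.4 0 -.3 0;-.7 30 -1.4 0 -.3 0;-.7 45 -1.4 0 -.3 0;-.7 58 -1.4 0 -.3 0;-.7 60 -1.4 0 -.3 0;-.7 60 -1.4 0 -.3 0;-.7 60 -1.4 0 -.3 0;-.7 60 -1.4 0 -.3 0';python3 -c "
from h import *
snap('wrist','w7')
plan([496.1,9.7,37.5],-10.45)"; python3 bedchk.py w7 180,200,220,240
```

```text
time_s: 9.17
position: [497.0, 9.6, 63.4]
ee_rot: [-1.116, 1.341, -1.344]
contact_force: [0.1, -0.4, -1.4]
finger_gap: 13.3
t 9.2167 pos [497.    9.6  63.4] jaw -10.45 q [-0.21  0.12  2.05 -0.    0.98 -0.03] F [ 0.7 -0.3 -0.3] gap 13.0
shift [ 0.1 25.9 -1. ] turn [-0.12 -0.    0.01] world yaw change 0.0
180 266 360 [(297, 331)] (-55.3, 23.7) (-55.4, -23.6) [(7.8, -8.6)]
200 270 357 [(297, 330)] (-65.4, 22.1) (-65.4, -22.4) [(8.0, -8.2)]
220 271 356 [(297, 330)] (-75.7, 22.0) (-75.8, -22.1) [(8.1, -8.3)]
240 272 355 [(298, 330)] (-86.4, 21.8) (-86.5, -21.9) [(7.8, -8.4)]
tcp a,b -103.96110251241575 -0.8943970765509306 63.39842640424294
5334
((-103.59973907470703, -1.894277572631836), (15.65786075592041, 52.156028747558594), 89.18942260742188)
```

View pics/w7.png

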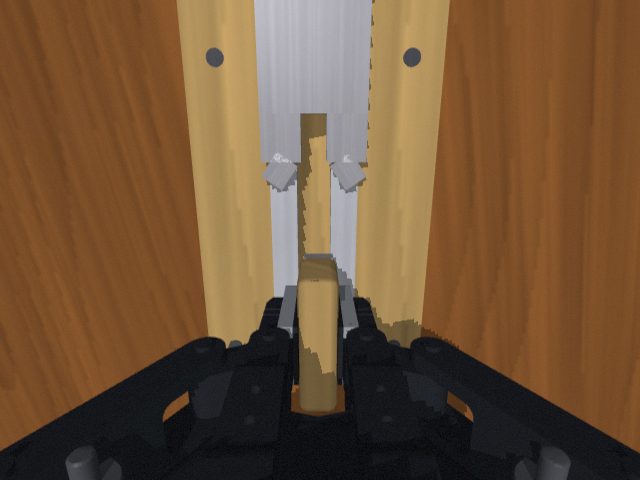

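```bash
python3 -c "
from h import *
c=dict(np.load('pics/w7.npz'))
cv2.imwrite('pics/z7.png',cv2.resize(c['frame'][235:275,285:355],None,fx=10,fy=10,interpolation=cv2.INTER_NEAREST)[:,:,::-1])
P=cloud(c)
e=np.array([np.cos(np.radians(79.55)),np.sin(np.radians(79.55))]);q=np.array([-e[1],e[0]])
for v in (254,255,256,257): print(v,[(u,round(float((P[v,u,:2]-[515,112])@q),1),int(P[v,u,2])) for u in range(300,338,3)])
"
```

```text
254 [(300, 7.9, 4), (303, 6.2, 4), (306, 3.6, 32), (309, -1.8, 205), (312, 0.6, 33), (315, -0.9, 34), (318, -2.3, 34), (321, -3.8, 33), (324, -5.3, 34), (327, -6.7, 34), (330, -8.3, 32), (333, -10.3, 20), (336, -11.9, 21)]
255 [(300, 8.0, 5), (303, 6.3, 3), (306, 3.5, 36), (309, 2.1, 35), (312, 0.6, 36), (315, -0.9, 35), (318, -2.3, 35), (321, -3.8, 36), (324, -5.2, 36), (327, -6.7, 35), (330, -8.2, 35), (333, -10.3, 21), (336, -11.9, 21)]
256 [(300, 7.9, 5), (303, 6.2, 4), (306, 3.5, 36), (309, 2.0, 37), (312, 0.6, 36), (315, -0.9, 36), (318, -2.3, 36), (321, -3.8, 37), (324, -5.2, 36), (327, -6.7, 36), (330, -8.1, 38), (333, -10.3, 21), (336, -11.9, 21)]
257 [(300, 8.0, 5), (303, 6.2, 4), (306, 3.4, 39), (309, 1.2, 73), (312, 0.1, 73), (315, -1.1, 73), (318, -2.2, 72), (321, -3.3, 74), (324, -4.5, 74), (327, -5.6, 73), (330, -8.1, 38), (333, -10.3, 21), (336, -11.9, 21)]
```

View pics/z7.png

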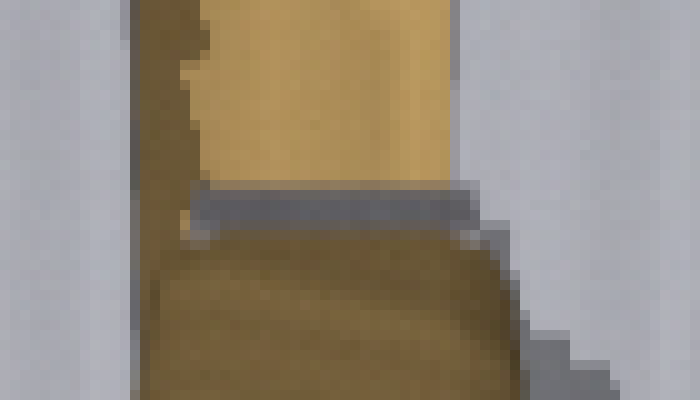

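```bash
python3 -m jog '0 2 -1 0 0 0;0 4 -2.1 0 0 0;0 6 -2.1 0 0 0;0 6 -2.1 0 0 0;0 6 -2.1 0 0 0;0 6 -2.1 0 0 0;0 6 -2.1 0 0 0;0 6 -2.1 0 0 0';python3 -c "
from h import *
c=snap('wrist','w8')
plan([496.1,9.7,37.5],-10.45)
cv2.imwrite('pics/z8.png',cv2.resize(c['frame'][235:275,285:355],None,fx=10,fy=10,interpolation=cv2.INTER_NEAREST)[:,:,::-1])
P=cloud(c)
e=np.array([np.cos(np.radians(79.55)),np.sin(np.radians(79.55))]);q=np.array([-e[1],e[0]])
for v in (253,255,256): print(v,[(u,round(float((P[v,u,:2]-[515,112])@q),1),int(P[v,u,2])) for u in range(296,345,2)])
"; python3 bedchk.py w8 220,240,250
```

```text
time_s: 9.88
position: [494.2, 10.1, 56.4]
ee_rot: [-1.117, 1.342, -1.342]
contact_force: [-0.3, -0.0, -1.1]
finger_gap: 12.9
t 9.9333 pos [494.2  10.1  56.3] jaw -10.46 q [-0.21  0.13  2.05 -0.    0.96 -0.03] F [ 0.3 -1.1 -0.8] gap 13.0
shift [ 0.1 18.8  2. ] turn [-0.01 -0.01  0.  ] world yaw change 0.01
253 [(296, 11.8, 20), (298, 10.7, 22), (300, 9.8, 20), (302, 8.7, 21), (304, 7.6, 25), (306, 6.6, 25), (308, 5.6, 25), (310, 4.6, 25), (312, 3.6, 25), (314, 2.6, 26), (316, 1.6, 25), (318, 0.6, 25), (320, -0.4, 26), (322, -1.4, 26), (324, -2.4, 25), (326, -3.3, 26), (328, -4.4, 25), (330, -5.3, 26), (332, -6.3, 26), (334, -8.3, 5), (336, -8.7, 19), (338, -9.6, 21), (340, -10.5, 22), (342, -11.5, 22), (344, -12.6, 21)]
255 [(296, 11.9, 20), (298, 10.8, 20), (300, 9.8, 21), (302, 8.8, 20), (304, 7.4, 29), (306, 6.5, 29), (308, 5.5, 28), (310, 4.5, 28), (312, 3.6, 28), (314, 2.6, 29), (316, 1.6, 28), (318, 0.6, 29), (320, -0.4, 29), (322, -1.3, 28), (324, -2.3, 29), (326, -3.3, 28), (328, -4.2, 29), (330, -5.2, 28), (332, -6.2, 28), (334, -8.3, 5), (336, -8.6, 20), (338, -9.5, 22), (3
[... 151 characters left out ...]
0), (308, 5.5, 29), (310, 4.5, 30), (312, 3.6, 28), (314, 2.6, 30), (316, 1.6, 31), (318, 0.6, 30), (320, -0.3, 30), (322, -1.3, 29), (324, -2.3, 29), (326, -3.2, 30), (328, -4.2, 29), (330, -5.1, 31), (332, -6.2, 29), (334, -8.3, 4), (336, -8.6, 20), (338, -9.6, 20), (340, -10.6, 20), (342, -11.6, 21), (344, -12.6, 21)]
220 275 363 [(302, 337)] (-74.1, 22.1) (-74.1, -21.9) [(8.2, -8.5)]
240 276 363 [(303, 336)] (-84.4, 21.9) (-84.4, -22.2) [(7.9, -8.2)]
250 276 362 [(303, 336)] (-89.6, 22.1) (-89.7, -21.9) [(7.9, -8.2)]
tcp a,b -103.95907769679044 1.994380492295182 56.34945723473368
5333
((-103.58625793457031, 1.2234783172607422), (15.845901489257812, 51.911766052246094), 87.80206298828125)
```

View pics/z8.png

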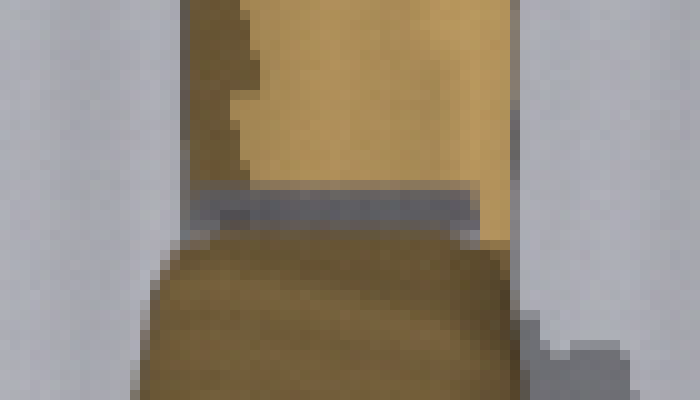

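```bash
python3 -m jog '0 0 .6 0 0 0;0 0 .6 0 0 0;0 2 .6 0 0 0;0 4 .6 0 0 0;0 6 .6 0 0 0;0 8 .6 0 0 0;0 10 .6 0 0 0;0 10 .6 0 0 0';python3 -c "
from h import *
plan([496.1,9.7,37.5],-10.45)
o=bot.get_obs();print(o['moment'])
c=snap('wrist','w9')"
```

```text
time_s: 10.6
position: [494.3, 10.1, 45.7]
ee_rot: [-1.118, 1.343, -1.342]
contact_force: [0.0, -0.4, -1.5]
finger_gap: 13.2
t 10.6 pos [494.3  10.1  45.7] jaw -10.46 q [-0.21  0.15  2.05 -0.    0.94 -0.03] F [ 0.  -0.4 -1.5] gap 13.2
shift [0.1 8.2 1.9] turn [ 0.06 -0.01 -0.  ] world yaw change 0.01
[-0.02749312 -0.01732423 -0.00299719]
```

View pics/w9.png

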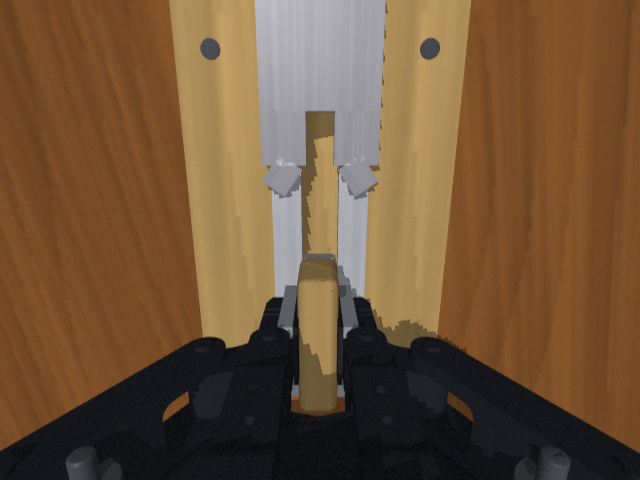

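The head has entered the mouth without contact force, so I continue down.

```bash
python3 -m jog '0 2 0.3 0 0 0;0 4 0.3 0 0 0;0 6 .3 0 0 0;0 7 .3 0 0 0;0 8 .3 0 0 0;0 8 .3 0 0 0;0 8 .3 0 0 0;0 8 .3 0 0 0';python3 -c "
from h import *
plan([496.1,9.7,37.5],-10.45)
c=snap('wrist','w10')";python3 bedchk.py w10 190,200,220,240,250
```

```text
time_s: 11.32
position: [495.1, 10.0, 38.4]
ee_rot: [-1.117, 1.342, -1.342]
contact_force: [-0.3, 0.5, -1.2]
finger_gap: 12.7
t 11.3167 pos [495.1  10.   38.4] jaw -10.46 q [-0.21  0.16  2.05 -0.    0.92 -0.03] F [-0.3  0.5 -1.2] gap 12.7
shift [0.1 0.9 1.1] turn [-0.01 -0.01  0.  ] world yaw change 0.01
190 267 369 [(298, 337)] (-56.5, 22.0) (-56.6, -22.6) [(8.2, -8.3)]
200 268 368 [(299, 337)] (-60.9, 21.8) (-60.9, -22.3) [(7.8, -8.3)]
220 269 367 [(299, 337)] (-69.8, 21.7) (-69.9, -22.2) [(7.9, -8.5)]
240 269 366 [(299, 336)] (-79.0, 22.0) (-79.1, -22.1) [(8.1, -8.1)]
250 270 366 [(299, 336)] (-83.8, 21.8) (-83.8, -22.2) [(8.1, -8.2)]
tcp a,b -103.95548635712437 1.089011505085896 38.392423231882994
5336
((-103.4956283569336, 0.2877330780029297), (15.892263412475586, 52.32883071899414), 88.04716491699219)
```

View pics/w10.png

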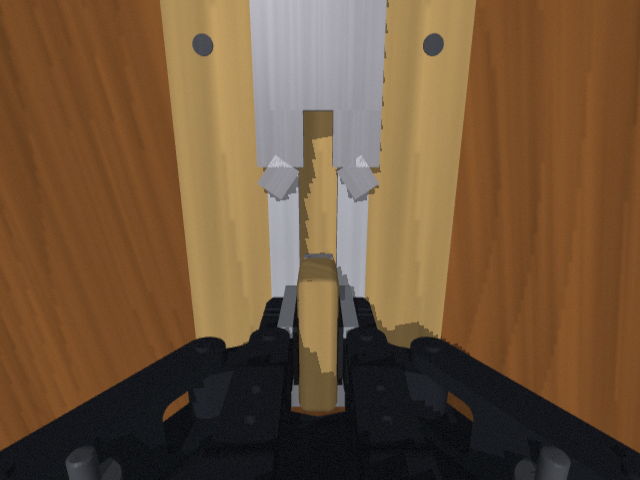

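```bash
python3 -m jog '0 .5 0 0 0 0;0 .5 0 0 0 0;0 1 0 0 0 0;0 1 0 0 0 0;0 1.5 0 0 0 0;0 1.5 0 0 0 0;0 1.5 0 0 0 0;0 1.5 0 0 0 0';python3 -c "
from h import *
plan([496.1,9.7,37.5],-10.45)"
```

```text
time_s: 12.03
position: [495.0, 10.0, 36.8]
ee_rot: [-1.117, 1.342, -1.342]
contact_force: [0.5, 0.6, -1.3]
finger_gap: 13.1
t 12.0333 pos [495.   10.   36.8] jaw -10.46 q [-0.21  0.17  2.05 -0.    0.92 -0.03] F [ 0.5  0.6 -1.3] gap 13.1
shift [ 0.1 -0.7  1.1] turn [ 0.   -0.01  0.  ] world yaw change 0.01
```

```bash
python3 -m jog '-5 0 0 0 0 0;-12 0 0 0 0 0;-19 0 0 0 0 0;-26 0 0 0 0 0;-33 0 0 0 0 0;-40 0 0 0 0 0;-42 0 0 0 0 0;-42 0 0 0 0 0';python3 -c "
from h import *
plan([496.1,9.7,37.5],-10.45)
snap('wrist','w11')"; python3 bedchk.py w11 150,180
```

```text
time_s: 12.7
position: [502.7, 52.0, 36.8]
ee_rot: [-1.118, 1.341, -1.342]
contact_force: [0.2, 0.6, -1.6]
finger_gap: 13.6
t 12.7 pos [502.7  52.   36.8] jaw -10.39 q [-0.12  0.19  2.03 -0.    0.93  0.06] F [ 0.2  0.6 -1.6] gap 13.6
shift [42.8 -0.7  1.1] turn [-0.    0.06  0.  ] world yaw change -0.06
150 256 380 [] (3.1, 25.9) (3.1, -26.0) []
180 257 379 [] (-9.3, 26.1) (-9.3, -26.2) []
tcp a,b -61.61979286418745 1.225658559018191 36.75511747772668
5351
((-60.750762939453125, 0.6111593246459961), (15.86743450164795, 52.188961029052734), 88.06852722167969)
```

View pics/w11.png

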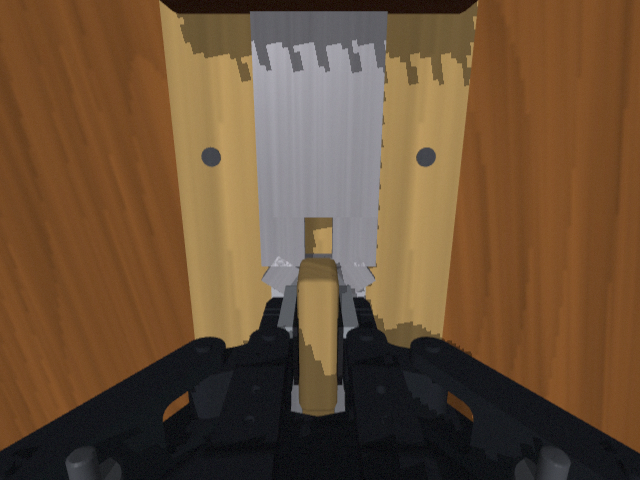

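```bash
python3 -m jog '-4 0 0 0 0 0;-8 0 0 0 0 0;-12 0 0 0 0 0;-16 0 0 0 0 0;-20 0 0 0 0 0;-24 0 0 0 0 0;-28 0 0 0 0 0;-28 0 0 0 0 0';python3 -c "
from h import *
plan([496.1,9.7,37.5],-10.45)
"; python3 bedchk.py w11 180 | tail -3 | head -1;  python3 -m jog '-2 0 0 0 0 0;-4 0 0 0 0 0;-6 0 0 0 0 0;-8 0 0 0 0 0;-10 0 0 0 0 0;-12 0 0 0 0 0;-12 0 0 0 0 0;-12 0 0 0 0 0';python3 -c "
from h import *
plan([496.1,9.7,37.5],-10.45)
snap('wrist','w12')"; python3 bedchk.py w12 180
```

```text
time_s: 13.42
position: [507.8, 79.5, 36.8]
ee_rot: [-1.118, 1.342, -1.342]
contact_force: [-0.2, -0.2, -0.3]
finger_gap: 12.9
t 13.4167 pos [507.8  79.5  36.8] jaw -10.41 q [-0.07  0.2   2.01  0.    0.93  0.12] F [-0.2 -0.2 -0.3] gap 12.9
shift [70.8 -0.7  1.1] turn [-0.01  0.04 -0.01] world yaw change -0.04
tcp a,b -33.25621830467882 1.1646067529907738 36.83909981469638
time_s: 14.08
position: [509.9, 90.7, 36.8]
ee_rot: [-1.117, 1.342, -1.342]
contact_force: [-0.1, -1.7, -0.6]
finger_gap: 13.2
t 14.0833 pos [509.9  90.7  36.8] jaw -10.46 q [-0.04  0.21  2.    0.    0.93  0.14] F [-0.1 -1.7 -0.6] gap 13.2
shift [82.2 -0.7  1.2] turn [ 0.   -0.01 -0.01] world yaw change 0.01
180 257 378 [] (30.1, 25.9) (30.1, -25.9) []
tcp a,b -21.859875093362596 1.1596000703487834 36.78667465511267
5308
((15.043354034423828, -0.4773740768432617), (15.626007080078125, 124.81902313232422), 88.58782958984375)
```

View pics/w12.png

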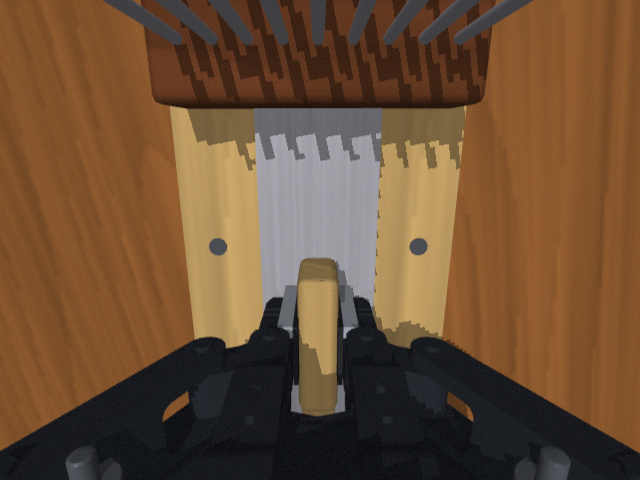

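Contact is made with about 2–3 N of drag. I keep pushing gently.

```bash
python3 -m jog '-1 0 0 0 0 0;-3 0 0 0 0 0;-5 0 0 0 0 0;-7 0 0 0 0 0;-9 0 0 0 0 0;-10 0 0 0 0 0;-11 0 0 0 0 0;-11 0 0 0 0 0';python3 -c "
from h import *
plan([496.1,9.7,37.5],-10.45)
c=snap('top','t12')
cv2.imwrite('pics/z12.png',cv2.resize(c['frame'][210:310,200:380],None,fx=4.4,fy=4.4,interpolation=cv2.INTER_CUBIC)[:,:,::-1])
"
```

```text
time_s: 14.8
position: [511.9, 101.7, 36.8]
ee_rot: [-1.117, 1.342, -1.342]
contact_force: [-1.2, -0.7, -1.8]
finger_gap: 13.5
t 14.8 pos [511.9 101.7  36.8] jaw -10.45 q [-0.02  0.22  1.99  0.    0.93  0.16] F [-1.2 -0.7 -1.8] gap 13.5
shift [93.4 -0.7  1.1] turn [-0.   -0.   -0.02] world yaw change 0.0
```

View pics/z12.png

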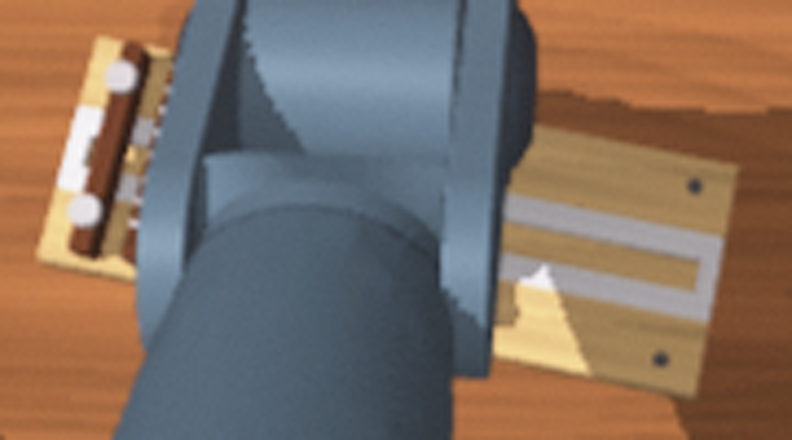

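The wrist covers the comb in the top view. The comb's edge is at about x 165 and the stop at about x 140, so the gap left is small.

```bash
python3 -m jog '-1 0 0 0 0 0;-2 0 0 0 0 0;-3 0 0 0 0 0;-4 0 0 0 0 0;-5 0 0 0 0 0;-6 0 0 0 0 0;-6 0 0 0 0 0;-6 0 0 0 0 0';python3 -c "
from h import *
plan([496.1,9.7,37.5],-10.45)
c=snap('scene','s13')
cv2.imwrite('pics/z13.png',cv2.resize(c['frame'][140:290,230:440],None,fx=3.8,fy=3.8,interpolation=cv2.INTER_CUBIC)[:,:,::-1])
"
```

```text
time_s: 15.52
position: [513.0, 107.5, 36.8]
ee_rot: [-1.117, 1.342, -1.342]
contact_force: [-0.5, -1.8, -0.8]
finger_gap: 12.8
t 15.5167 pos [513.  107.5  36.8] jaw -10.46 q [-0.01  0.23  1.98  0.    0.93  0.17] F [-0.5 -1.8 -0.8] gap 12.8
shift [99.3 -0.7  1.2] turn [-0.   -0.01 -0.02] world yaw change 0.01
```

View pics/z13.png

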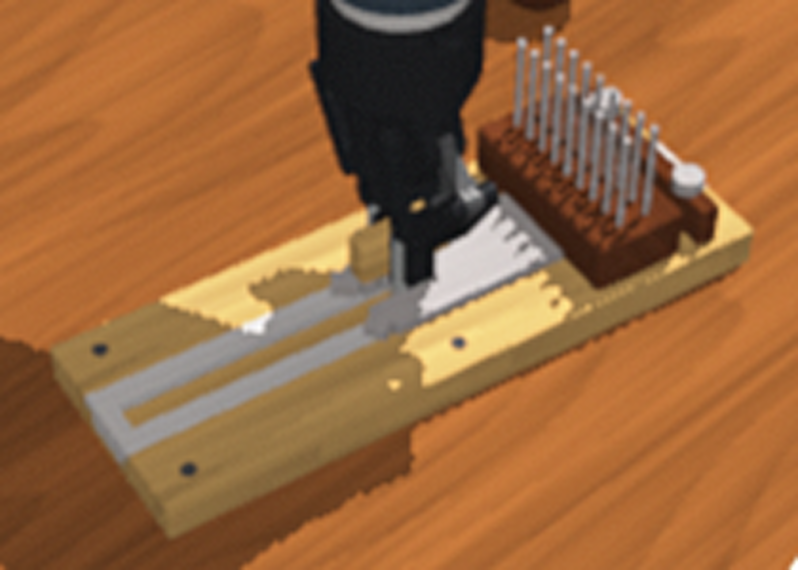

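The comb has moved close to the stop, with a sliver of gap still visible around (700,235).

```bash
python3 -m jog '-1 0 0 0 0 0;-2 0 0 0 0 0;-3 0 0 0 0 0;-4 0 0 0 0 0;-5 0 0 0 0 0;-5 0 0 0 0 0;-5 0 0 0 0 0;-5 0 0 0 0 0';python3 -c "
from h import *
plan([496.1,9.7,37.5],-10.45)
";python3 -m jog '-.5 0 0 0 0 0;-1 0 0 0 0 0;-1.5 0 0 0 0 0;-2 0 0 0 0 0;-2.5 0 0 0 0 0;-3 0 0 0 0 0;-3 0 0 0 0 0;-3 0 0 0 0 0';python3 -c "
from h import *
plan([496.1,9.7,37.5],-10.45)
"
```

```text
time_s: 16.23
position: [513.9, 112.5, 36.8]
ee_rot: [-1.117, 1.343, -1.342]
contact_force: [0.3, -2.0, -1.9]
finger_gap: 13.4
t 16.2333 pos [513.9 112.5  36.8] jaw -10.46 q [-0.    0.23  1.98  0.    0.93  0.18] F [ 0.3 -2.  -1.9] gap 13.4
shift [104.3  -0.7   1.2] turn [-0.   -0.01 -0.02] world yaw change 0.01
time_s: 16.9
position: [514.4, 115.3, 36.8]
ee_rot: [-1.117, 1.342, -1.342]
contact_force: [-0.2, -2.9, -1.4]
finger_gap: 12.9
t 16.9 pos [514.4 115.3  36.8] jaw -10.46 q [0.01 0.23 1.97 0.   0.93 0.19] F [-0.2 -2.9 -1.4] gap 12.9
shift [107.2  -0.7   1.2] turn [ 0.   -0.01 -0.01] world yaw change 0.01
```

```bash
python3 -m jog '-.5 0 0 0 0 0;-1 0 0 0 0 0;-1.5 0 0 0 0 0;-2 0 0 0 0 0;-2.5 0 0 0 0 0;-3 0 0 0 0 0;-3 0 0 0 0 0;-3 0 0 0 0 0';python3 -c "
from h import *
plan([496.1,9.7,37.5],-10.45)
c=snap('scene','s14')
cv2.imwrite('pics/z14.png',cv2.resize(c['frame'][140:290,230:440],None,fx=3.8,fy=3.8,interpolation=cv2.INTER_CUBIC)[:,:,::-1])
"
```

```text
time_s: 17.57
position: [514.9, 118.1, 36.8]
ee_rot: [-1.118, 1.342, -1.342]
contact_force: [-0.9, -4.3, -0.1]
finger_gap: 13.0
t 17.5667 pos [514.9 118.1  36.8] jaw -10.45 q [ 0.01  0.23  1.97 -0.    0.94  0.19] F [-0.9 -4.3 -0.1] gap 13.0
shift [110.   -0.7   1.2] turn [ 0.01 -0.    0.01] world yaw change 0.0
```

View pics/z14.png

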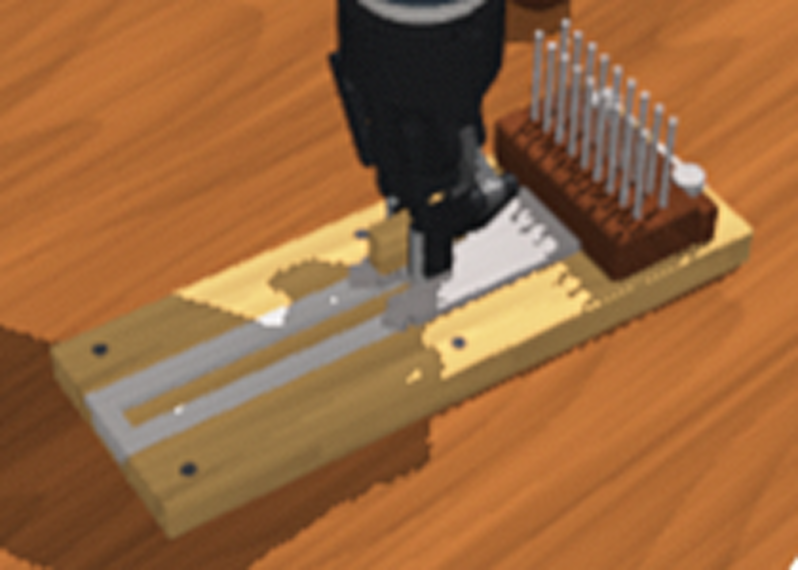

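The comb now meets the stop and the force is rising (4.3 N). I press in half-millimetre steps.

```bash
python3 -m jog '-.5 0 0 0 0 0;-1 0 0 0 0 0;-1 0 0 0 0 0;-1 0 0 0 0 0;-1 0 0 0 0 0;-1 0 0 0 0 0;-1 0 0 0 0 0;-1 0 0 0 0 0';python3 -c "
from h import *
plan([496.1,9.7,37.5],-10.45)
"
```

```text
time_s: 18.28
position: [515.0, 118.3, 36.8]
ee_rot: [-1.119, 1.342, -1.343]
contact_force: [-0.9, -7.0, 0.1]
finger_gap: 13.0
t 18.2833 pos [515.  118.3  36.8] jaw -10.43 q [ 0.01  0.24  1.97 -0.    0.94  0.2 ] F [-0.9 -7.   0.1] gap 13.0
shift [110.3  -0.5   1.1] turn [0.02 0.02 0.1 ] world yaw change -0.02
```

```bash
python3 -m jog '-.5 0 0 0 0 0;-1 0 0 0 0 0;-1.3 0 0 0 0 0;-1.3 0 0 0 0 0;-1.3 0 0 0 0 0;-1.3 0 0 0 0 0;-1.3 0 0 0 0 0;-1.3 0 0 0 0 0';python3 -c "
from h import *
plan([496.1,9.7,37.5],-10.45)
"
```

```text
time_s: 18.95
position: [515.0, 118.6, 36.7]
ee_rot: [-1.122, 1.341, -1.344]
contact_force: [-2.6, -12.3, 1.5]
finger_gap: 13.7
t 18.95 pos [515.  118.6  36.7] jaw -10.39 q [ 0.01  0.24  1.97 -0.    0.94  0.2 ] F [ -2.6 -12.3   1.5] gap 13.7
shift [110.5  -0.3   1. ] turn [0.05 0.06 0.23] world yaw change -0.06
```

```bash
python3 -m jog '0 0 0 0 0 0;0 0 0 0 0 0;0 0 0 0 0 0;0 0 0 0 0 0;.5 0 0 0 0 0;1 0 0 0 0 0;1.5 0 0 0 0 0;1.5 0 0 0 0 0';python3 -c "
from h import *
plan([496.1,9.7,37.5],-10.45)
snap('wrist','w15')"; python3 bedchk.py w15 190,220
```

```text
time_s: 19.62
position: [515.0, 118.3, 36.7]
ee_rot: [-1.119, 1.342, -1.343]
contact_force: [-1.0, -6.3, -0.7]
finger_gap: 13.5
t 19.6167 pos [515.  118.3  36.7] jaw -10.45 q [ 0.01  0.24  1.97 -0.    0.94  0.19] F [-1.  -6.3 -0.7] gap 13.5
shift [110.2  -0.6   1.2] turn [ 0.02 -0.    0.07] world yaw change 0.0
190 257 378 [] (53.9, 26.1) (53.8, -26.1) []
220 259 377 [] (40.7, 25.9) (40.6, -26.3) []
tcp a,b 6.17884391457929 1.192718931341486 36.75005321663572
5318
((43.14693069458008, -0.5633449554443359), (15.197656631469727, 124.86761474609375), 88.55138397216797)
```

View pics/w15.png

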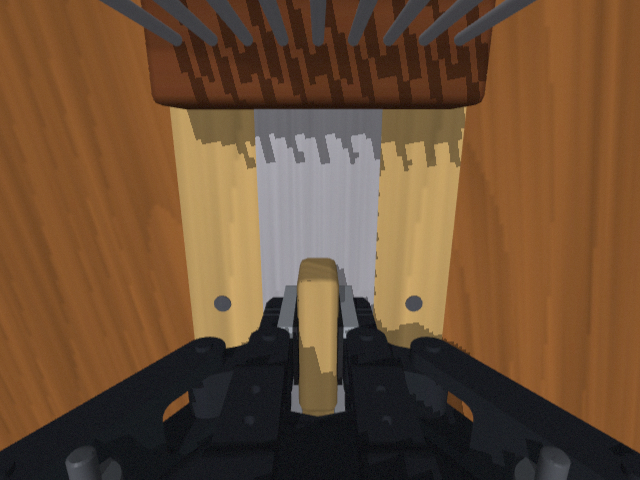

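The stud is home in the notch and the comb is against the stop. I start the quarter turn with a light push of about 4–6 N.

```bash
python3 -m jog '.5 0 0 0 -3 0;.5 0 0 0 -6 0;.5 0 0 0 -9 0;.5 0 0 0 -12 0;.5 0 0 0 -15 0;.5 0 0 0 -18 0;.5 0 0 0 -21 0;.5 0 0 0 -24 0';python3 -c "
from h import *
plan([514.9,118.3,37.2],79.55);print(bot.get_obs()['moment'])
"
```

```text
time_s: 20.33
position: [516.0, 117.9, 37.1]
ee_rot: [-1.312, 1.029, -1.033]
contact_force: [1.4, -5.4, -2.9]
finger_gap: 13.2
t 20.3333 pos [516.  117.9  37.1] jaw 13.7 q [ 0.01  0.24  1.97 -0.    0.93 -0.23] F [ 1.4 -5.4 -2.9] gap 13.2
shift [-0.6 -0.1 -0.9] turn [-5.000e-02 -6.585e+01  1.400e-01] world yaw change 65.85
[-1.05598949 -0.28248441  0.05196675]
```

```bash
python3 -m jog '0 0 0 0 -3 0;0 0 0 0 -6 0;0 0 0 0 -9 0;0 0 0 0 -12 0;0 0 0 0 -15 0;0 0 0 0 -18 0;0 0 0 0 -21 0;0 0 0 0 -24 0';python3 -c "
from h import *
plan([514.9,118.3,37.2],79.55);print(bot.get_obs()['moment'])
"
```

```text
time_s: 21.0
position: [515.6, 117.7, 37.1]
ee_rot: [-1.452, 0.711, -0.714]
contact_force: [0.0, -6.1, -1.2]
finger_gap: 12.9
t 21.0 pos [515.6 117.7  37.1] jaw 37.7 q [ 0.01  0.23  1.97 -0.    0.94 -0.65] F [ 0.  -6.1 -1.2] gap 12.9
shift [-0.9 -0.1 -0.2] turn [ 3.000e-02 -4.185e+01  1.000e-01] world yaw change 41.85
[-1.22989917  0.09421221 -0.02609647]
```

```bash
python3 -m jog '0 0 0 0 -3 0;0 0 0 0 -6 0;0 0 0 0 -9 0;0 0 0 0 -12 0;0 0 0 0 -15 0;0 0 0 0 -18 0;0 0 0 0 -21 0;0 0 0 0 -24 0';python3 -c "
from h import *
plan([514.9,118.3,37.2],79.55)
";python3 -m jog '0 0 0 0 -3 0;0 0 0 0 -6 0;0 0 0 0 -9 0;0 0 0 0 -12 0;0 0 0 0 -15 0;0 0 0 0 -18 0;0 0 0 0 -18 0;0 0 0 0 -18 0';python3 -c "
from h import *
plan([514.9,118.3,37.2],79.55);print(bot.get_obs()['moment'])
c=snap('wrist','w16');snap('scene','s16')
"
```

```text
time_s: 21.67
position: [515.1, 117.6, 36.8]
ee_rot: [-1.538, 0.387, -0.388]
contact_force: [0.1, -6.8, -2.1]
finger_gap: 13.0
t 21.6667 pos [515.1 117.6  36.8] jaw 61.71 q [ 0.01  0.23  1.97 -0.    0.94 -1.07] F [ 0.1 -6.8 -2.1] gap 13.0
shift [-0.5 -0.4  0.5] turn [  0.09 -17.84   0.04] world yaw change 17.84
time_s: 22.33
position: [515.8, 117.4, 37.0]
ee_rot: [-1.568, 0.142, -0.144]
contact_force: [1.0, -8.4, -2.4]
finger_gap: 13.2
t 22.3333 pos [515.8 117.4  37. ] jaw 79.57 q [ 0.01  0.24  1.97 -0.    0.93 -1.38] F [ 1.  -8.4 -2.4] gap 13.2
shift [-1.  -0.2  0.8] turn [0.11 0.02 0.12] world yaw change -0.02
[-1.52902008 -0.16779214 -0.03700253]
```

View pics/w16.png

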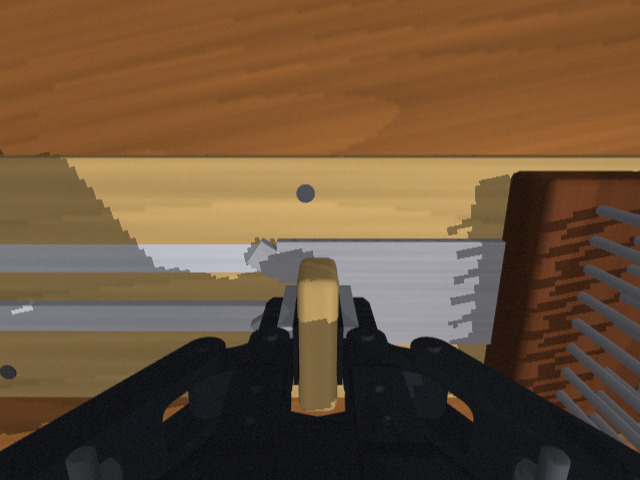

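View pics/s16.png

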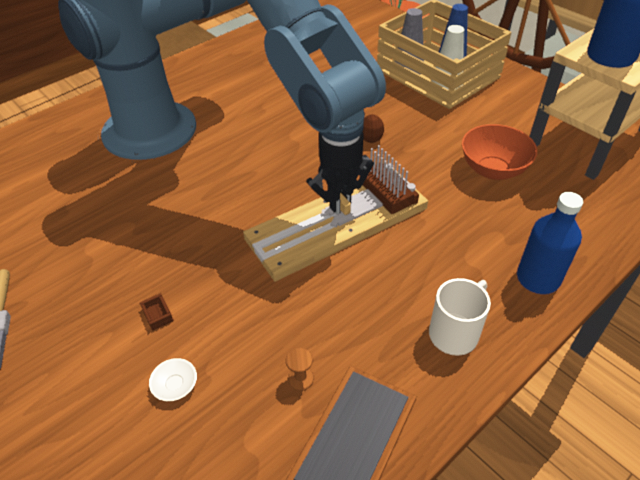

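The handle and head are crosswise to the slot, with the fork beside it and the comb against its stop. I take off most of the push before opening.

```bash
python3 -m jog '0 0 -.5 0 0 0;0 .3 -1 0 0 0;0 .3 -1.5 0 0 0;0 .3 -2 0 0 0;0 .3 -2 0 0 0;0 .3 -2 0 0 0;0 .3 -2 0 0 0;0 .3 -2 0 0 0';python3 -c "
from h import *
plan([514.9,118.3,37.2],79.55);print(bot.get_obs()['moment'])
"
```

```text
time_s: 23.1
position: [514.6, 116.9, 36.5]
ee_rot: [-1.566, 0.143, -0.143]
contact_force: [-0.2, 0.0, -0.5]
finger_gap: 13.1
t 23.1 pos [514.6 116.9  36.5] jaw 79.55 q [ 0.01  0.23  1.97  0.    0.93 -1.38] F [-0.2  0.  -0.5] gap 13.1
shift [ 0.1 -0.7  1.5] turn [-0.03  0.   -0.01] world yaw change -0.0
[ 0.07090616  0.02034474 -0.01888248]
```

```bash
python3 -m jog '0 0 0 0 0 0;0 0 0 0 0 0;0 0 0 0 0 0;0 0 0 0 0 0;0 0 0 0 0 0;0 0 0 0 0 0;0 0 0 0 0 0;0 0 0 0 0 0' 0.45;python3 -c "
from h import *
plan([514.9,118.3,37.2],79.55)
snap('wrist','w17')
"
```

```text
time_s: 23.77
position: [514.7, 116.5, 36.5]
ee_rot: [-1.566, 0.143, -0.143]
contact_force: [-0.2, 0.8, 0.1]
finger_gap: 38.6
t 23.7667 pos [514.7 116.5  36.5] jaw 79.54 q [ 0.01  0.23  1.97  0.    0.93 -1.38] F [-0.2  0.8  0.1] gap 38.6
shift [-0.1 -0.7  1.8] turn [-0.   -0.01  0.  ] world yaw change 0.01
```

View pics/w17.png

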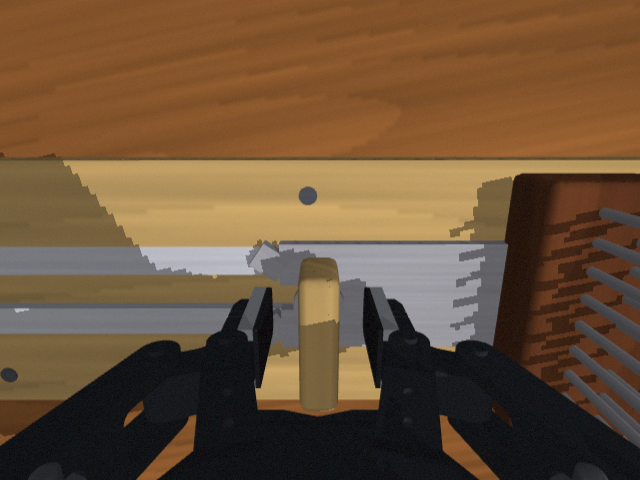

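The stud stands upright, free between the open fingers at (319, 260–408). I retreat straight up.

```bash
python3 -m jog '0 -4 0 0 0 0;0 -12 0 0 0 0;0 -25 0 0 0 0;0 -45 0 0 0 0;0 -75 0 0 0 0;0 -110 0 0 0 0;0 -140 0 0 0 0;0 -140 0 0 0 0';python3 -m jog '0 0 -20 0 0 0;0 0 -50 0 0 0;0 0 -80 0 0 0;0 0 -110 0 0 0;0 0 -130 0 0 0;0 0 -130 0 0 0;0 0 -130 0 0 0;0 0 -130 0 0 0';python3 - <<'E'
from h import *
plan([514.9,118.3,37.2],79.55)
w=snap('wrist','w18');t=snap('top','t18');s=snap('scene','s18')
e=np.array([np.cos(np.radians(79.55)),np.sin(np.radians(79.55))]); q=np.array([-e[1],e[0]])
for n,c in (('w',w),('t',t),('s',s)):
    P=cloud(c);A=(P[...,:2]-[515,112])@e;B=(P[...,:2]-[515,112])@q
    for z0,z1 in ((66,75),):
        m=(P[...,2]>z0)&(P[...,2]<z1)&(abs(A)<40)&(abs(B)<45)&(c['depth']>0)
        if m.sum()>5: print(n,m.sum(),cv2.minAreaRect(np.column_stack([A[m],B[m]]).astype(np.float32)),P[m][:,2].mean())
    m=(P[...,2]>46)&(P[...,2]<58)&(A>60)&(A<170)&(abs(B)<60)&(c['depth']>0)
    if m.sum()>5: print(' comb block',np.percentile(A[m],[1,99]))
cv2.imwrite('pics/z18.png',cv2.resize(s['frame'][140:290,230:440],None,fx=3.8,fy=3.8,interpolation=cv2.INTER_CUBIC)[:,:,::-1])
cv2.imwrite('pics/z18t.png',cv2.resize(t['frame'][210:310,200:380],None,fx=4.4,fy=4.4,interpolation=cv2.INTER_CUBIC)[:,:,::-1])
E
```

```text
time_s: 24.48
position: [519.0, 116.6, 184.8]
ee_rot: [-1.565, 0.132, -0.154]
contact_force: [0.7, -0.3, 0.6]
finger_gap: 38.5
time_s: 25.15
position: [491.1, -10.9, 176.7]
ee_rot: [-1.566, 0.143, -0.143]
contact_force: [-0.0, 0.5, -0.7]
finger_gap: 38.1
t 25.15 pos [491.1 -10.9 176.7] jaw 79.55 q [-0.25 -0.08  2.    0.    1.21 -1.64] F [-0.   0.5 -0.7] gap 38.1
shift [-1.000e-01  1.395e+02  1.313e+02] turn [-0.02 -0.    0.02] world yaw change 0.0
w 1371 ((4.336305618286133, 0.25380706787109375), (14.659494400024414, 50.998374938964844), 0.1785384714603424) 68.78501489576817
 comb block [ 85.5010944  123.88437879]
t 154 ((5.358635425567627, -0.9386882781982422), (14.008386611938477, 51.804344177246094), 0.024375472217798233) 69.70821600997698
 comb block [ 86.93011541 150.1718994 ]
s 159 ((2.188681125640869, 0.9314403533935547), (52.89423751831055, 15.523832321166992), 89.47434997558594) 69.35735212328692
 comb block [ 83.48888317 146.75544509]
```

View pics/z18.png

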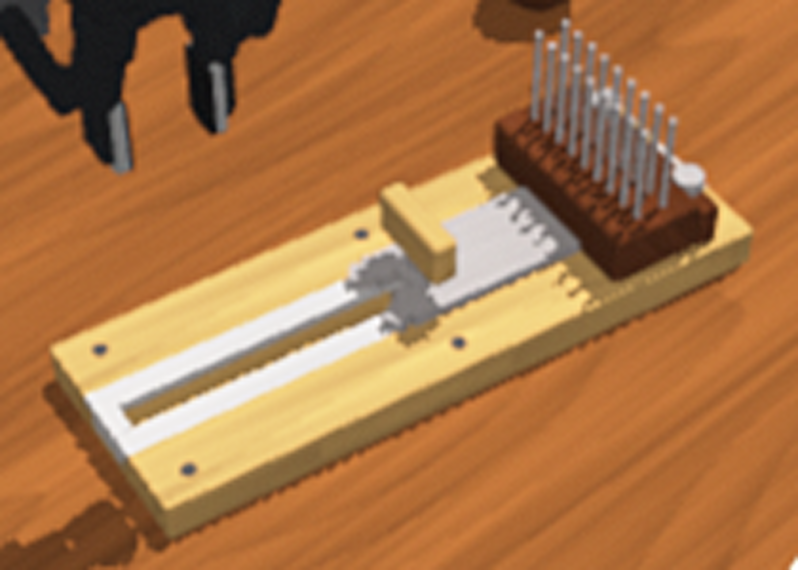

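View pics/w18.png

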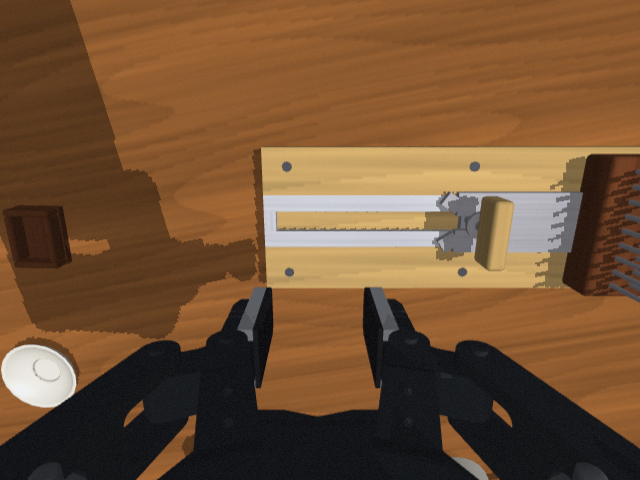

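View pics/z18t.png

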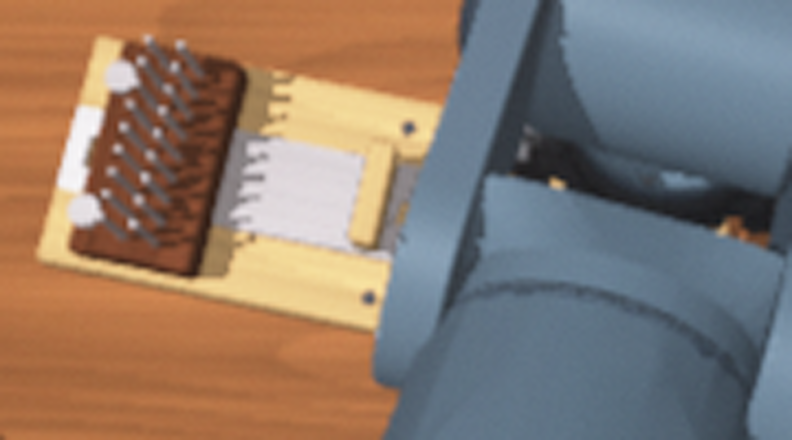

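```bash
python3 - <<'E'
from h import *
e=np.array([np.cos(np.radians(79.55)),np.sin(np.radians(79.55))]); q=np.array([-e[1],e[0]])
fs=[dict(np.load(f'pics/{n}.npz')) for n in ('s14','s16','s18')]
for n,c in zip(('s14','s16','s18'),fs):
    P=cloud(c);A=(P[...,:2]-[515,112])@e;B=(P[...,:2]-[515,112])@q
    m=(P[...,2]>46)&(P[...,2]<58)&(A>60)&(A<170)&(B>-60)&(B<0)&(c['depth']>0); print(n,np.percentile(A[m],[1,5,50]).round(2),m.sum())
g=[c['frame'][150:225,360:425].astype(np.float32).mean(-1) for c in fs]
g=[cv2.cvtColor(c['frame'],cv2.COLOR_RGB2GRAY)[150:220,355:425].astype(np.float32) for c in fs]
for i in (0,1): print(cv2.phaseCorrelate(g[i],g[2]))
a=dict(np.load('pics/scene0.npz'))['frame'];b=fs[2]['frame']
for nm,(y,x) in {'egg':(128,372),'bobbin':(368,300)}.items(): print(nm,np.abs(a[y-25:y+25,x-20:x+20].astype(int)-b[y-25:y+25,x-20:x+20]).mean())
E
```

```text
s14 [ 83.47  85.03 104.36] 561
s16 [ 83.64  84.7  104.97] 571
s18 [ 83.77  84.89 105.55] 563
((-0.0998245421431534, 0.08561765329559279), 0.6286736732279813)
((0.2619357497900907, -0.03898294366720734), 0.7091147119616285)
egg 8.990166666666667
bobbin 7.292333333333334
```

```bash
python3 -c "
from bench import bot
print(bot.sign_off())"
```

```text
the job is handed in; nothing more can be done
None
```

The stud is locked crosswise in the bottom of the fork with the comb at its stop, and I handed the job in at about 25 s; no verdict was reported.

I gripped the stud by its handle and lowered the head lengthwise into the slot about 75 mm ahead of the fork, with no contact force. I then slid it into the fork and pushed the comb against the stop. The push read about 12.5 N at the wrist, held for over 0.5 s. I eased off to about 6 N, turned the stud 90°, took the push to about 0 N, opened the gripper and backed away.

**Last checks**
- **Angle:** the handle is crosswise to the slot within about 0.02 rad.
- **Height and tilt:** the handle's top is about 69–70 mm above the table, as it should be with the head on the channel floor. The stud looks upright, though I did not measure its tilt separately.
- **Position:** from the stud's axis to the comb's front face is 81.2–81.5 mm in three views, against a nominal 81 mm.
- **Comb:** compared across pictures, it has not moved since it met the stop, to within about 0.3 pixel.

**Disagreements:** the cameras differ by about 2–3 mm in absolute position, so I lined the head up with the slot using positions within the wrist picture. A picture comparison around the egg and bobbin was not exactly zero. I put this down to shadows without a closer look, as the arm never went near either.

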